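Seat the mirror block in the detector's three-point mount

ROBOT

A 6-joint arm with a two-finger parallel gripper is mounted at the origin on the work surface. World frame = base frame: x ahead of the robot, y to its left, z up, the work surface at z = 0. Lengths are in mm, angles in rad, forces in N, time in s.
With the tool pointing down it reaches from about 350 to 775 mm from the base axis. Payload 7.3 kg.
Tool frame: the origin (TCP) lies at the very end of the fingers, on their centre line; the grasp point (between the pads) lies 19 mm behind it; x points along the fingers, z is the direction in which the jaws open and shut, and the axes are right-handed (so a half turn about x gives the same grasp; the last joint's range is limited). The gripper opens to 92 mm and grips with 3 to 60 N. Pads are 19 mm wide; open, the fingers measure 130 mm over their backs; the gripper's body (75 mm by 190 mm) begins 47 mm behind the grasp point.
Start: joints at [0.983, 0.342, 1.524, -0, 1.275, -0.146], TCP at [224.462, 474.618, 226.741] pointing down, gripper open.
Joint ranges: [-2.53, 2.53], [-0.77, 2.02], [0.04, 2.7], [-1, 4.14], [0.28, 2.66], [-3.11, 3.11]. Speed limits (rad/s): [2.57, 2.57, 3.14, 3.14, 3.14, 3.14].

INTERFACE

Orientations are given as [roll, pitch, yaw] about the fixed x, y, z axes, in that order (R = Rz(yaw) Ry(pitch) Rx(roll)).
In Python, from plant import * gives the robot as it stands.
- The arm moves only by the shell command python3 -m creep 'ROWS'. ROWS is JSON, a list of rows, each an object of numbers: "tx", "ty", "tz": the shift along the tool's x, y, z in cm; "wx", "wy", "wz": the turn, a rotation vector about the tool's x, y, z in rad; "gripper": the closure, from -1 (fully open) to 1 (shut). A call has 1 to 8 rows; each row is the pose to reach, as a shift and turn from the pose commanded when the call began, along the tool's axes at that moment; what a row does not reach only later rows make up. A row lasts 1/12 s, in which the tool goes at most 41.7 mm and 7.16 degrees, less where a joint would pass 70% of its speed; a pose out of reach is approached as far as the arm can. A call with a gripper value outside its range is refused whole. The fingers move at their own pace and stop on an object; the grip force is fixed at half the most. Time passes only in rows, so rows that repeat a pose let the fingers close. It gives the time, the measured TCP pose, the force and the opening at its end, in the units of the state.
- get_obs(): the state, without advancing time (a new reading comes with each control period).
- capture(name): name is "scene" or "top" or "wrist"; returns a dict with "frame" (420x560x3 uint8, red, green, blue), "z_map" (420x560 float32, mm along the optical axis (not along the pixel's ray), 0 where there is no reading), "vertical_fov" (degrees; the focal length in pixels is half the picture's height over the tangent of half this angle, whatever the lens; pixels are square), "cx", "cy" (the principal point, pixels), "xyz" and "rotation" of the camera in the world. Camera axes: x right, y down, z forward; pixel columns grow to the right and rows downward; lengths in mm; the calibration is good to about 2 mm. A picture is of the moment at which its call begins.
- close_job(): hands the job in, once; it reports no verdict.
The state is a dict: "time": time; "joint_positions": joint angles; "dq": joint speeds; "tau": joint torques, N m; "tool_pos": TCP position; "tcp_rot": TCP orientation; "contact_force": force on the tool from outside, world axes, zero at the start; "moment": the same for the moment, N m; "grip_width": finger opening in mm.
Only numpy, scipy, OpenCV 4.12 (cv2) and the standard library are available. Lean on these libraries where they do the work, as an engineer would, in place of code of your own. Each camera call takes 0.05 s, during which the arm holds its last target.

TASK

Lift the mirror block off the bench and set it down softly on the mount's base plate between the posts and the clamp, mirror towards the clamp, then gently press it home until it bears on both posts and on the sprung stop tip at the same time, without overloading any of them. Then slide the clamp up until its sprung tip is pressed in about half way and holds the mirror block there, let go, and leave the lens block where it is.

Things in the scene. Friction and masses are not known exactly. Their poses are not given: they have to be found in the camera images.
- mirror: Mirror block, 0.25-0.46 kg, bare aluminium: foot 44 (x) x 70 (y) x 16 mm high, on its middle an upright block 22 (x) x 50 (y) mm reaching to 64 mm, with a round 36 mm mirror on its +x face. Starts upright on the bench. Origin: centre of underside, z up. Take it from above by the upright's two plain end faces (+y, -y; 50 mm apart), above the foot. Set it down slowly, no bang over 100 N.
- mount: Three-point mount fixed to the bench: smooth aluminium plate 12 mm thick, from x -60 to +120, y -95 to +95 mm in its frame; origin on its underside, z up. The mirror block goes on it with parallel axes (mirror towards +x), back foot edge (-x) on both posts, +y foot end on the stop tip: seated, its origin is at x -3, y -8 to +11 (by the stop's setting), z 12 mm.
- post_a: Steel locating post on the mount, 10 mm across, 13 mm high above the plate, rigid. Origin: centre of its foot, at x -30, y +22, z 12 mm in the mount's frame. Must bear on the back edge of the mirror block's foot; takes at most 20 N.
- post_b: The other post, the same, at x -30, y -22, z 12 mm in the mount's frame.
- stop: End stop on the mount: dark steel block 26 x 16 x 13 mm, origin under its centre at x -3, y 82, z 12 mm (mount's frame). From it a screw with sprung brass tip points to -y, 7 mm above the plate. Its setting varies, is not in the readings: the free tip is at y 27 to 43 mm, found by touch. Tip gives 2 N/mm from zero, bottoms at 3 mm (6 N). Must bear on the foot's +y end; at most 15 N.
- clamp (a joint): Travel of the clamp on the mount (m): 0 fully back, up to 0.040, growing as it slides towards the posts (mount's -x). Takes about 10 N to slide, stays where left. Starts between 0 and 0.008. Its free tip is at x = 45 mm minus the travel, y 0, in the mount's frame; it meets the seated mirror block's foot at about 0.026.
- clamp_tip: Sprung, slippery brass tip of the clamp, 8 mm thick, 8 mm above the plate, pointing to the mount's -x. Origin on its foremost point, at plate level. It pushes with 3 N at first touch, growing 1 N per mm, and bottoms after 6 mm (9 N). Pressed in 3 to 4 mm it holds the mirror block well.
- clamp_tab (a point): Middle of the clamp's black grip tab, 14 (mount's x) x 16 (mount's y) mm, upright from 24 to 60 mm above the bench; this point is 47 mm above the bench and 34 mm behind (+x of) the free clamp tip. Pinch it from above across y.
- lens: The lens block, a bystander on the same foot (44 x 70 x 16 mm) with a black horizontal barrel on top, 68 mm high over all. Origin: centre of the underside. Leave it where it is.
Things that resemble listed ones, but are neither listed nor needed, are in the scene too. What is shaped like the mirror but pink is not meant.

How it is judged (in metres and radians):
On the way, in this order (a step that is already met when the one before it is completed fails the run):
1. the mirror block, down on the plate and not yet touched by the clamp, bears on both posts and the stop tip at the same time (contact force between mirror and post_a above 0.3 N and contact force between mirror and post_b above 0.3 N and contact force between mirror and stop above 0.3 N and contact force between mirror and clamp_tip below 0.05 N and z of mirror in the frame of mount below 0.0145 m), for 0.1 s.
2. the clamp tip bears on the seated mirror block (contact force between mirror and clamp_tip above 2 N), for 0.1 s.
At the end, for the whole second after the job is handed in: The mirror block stands flat on the plate (tilt under 0.03 rad), square to the mount (0.035 rad), mirror towards the clamp, at rest; both posts and the stop tip each bear on it with over 0.2 N and the clamp tip with over 2 N (contact force between mirror and post_a above 0.2 N and contact force between mirror and post_b above 0.2 N and contact force between mirror and stop above 0.2 N and contact force between mirror and clamp_tip above 2 N and z of mirror in the frame of mount between 0.0105 and 0.0135 m and angle between mirror's own z axis and vertical below 0.03 rad and angle between the x axis of mirror and the x axis of mount, either way round below 0.035 rad and x of clamp_tip in the frame of mirror above 0.018 m and linear speed of mirror below 0.01 m/s); the robot touches nothing.
It fails at once if a post loaded with more than 20 N by the mirror block (contact force between mirror and post_a above 20 N or contact force between mirror and post_b above 20 N).
It fails at once if the stop loaded with more than 15 N (contact force between anything else and stop above 15 N).
It fails at once if the mirror block banged onto the mount (all contacts added up over 100 N) (contact force between mirror and mount above 100 N).
It fails at once if the lens block moved by more than 15 mm (distance of lens from where it was at the start of the episode above 0.015 m).
It also fails if it takes over 72 s, if anything falls off the work surface, if the arm or the gripper's body presses on something with over 40 N, if the wrist force passes 120 N, or if a joint passes its speed limit or range.

## Working session

There is one attempt and no reset: what is moved stays moved. The work goes in short steps, Python scripts to look and compute and a shell command to move; the robot and the scene stay as the last step left them, time stands still between calls to the robot, and variables do not carry over. Pictures are saved under pics/ and viewed, and the job is handed in when it is done.

```bash
ls; mkdir -p pics
cat > h.py <<'E'
from plant import *
import numpy as np, cv2
def save(n,f): cv2.imwrite('pics/%s.png'%n, cv2.cvtColor(f,cv2.COLOR_RGB2BGR))
def foc(c): return c['frame'].shape[0]/2/np.tan(np.radians(c['vertical_fov'])/2)
def ray(c,u,v):
    R=np.array(c['rotation']).reshape(3,3) if np.size(c['rotation'])==9 else None
    d=np.array([(u-c['cx'])/foc(c),(v-c['cy'])/foc(c),1.0])
    return np.array(c['xyz']),R@d
def onz(c,u,v,z):
    o,d=ray(c,u,v); return o+d*(z-o[2])/d[2]
def pt(c,u,v):
    o,d=ray(c,u,v); return o+d*c['z_map'][int(round(v)),int(round(u))]
def cloud(c):
    H,W=c['z_map'].shape; u,v=np.meshgrid(np.arange(W),np.arange(H))
    f=foc(c); R=np.array(c['rotation']).reshape(3,3)
    d=np.stack([(u-c['cx'])/f,(v-c['cy'])/f,np.ones_like(u,float)],-1)*c['z_map'][...,None]
    return d@R.T+np.array(c['xyz'])
E
python3 - <<'E'
from h import *
import pickle
for n in ('scene','top','wrist'):
    c=capture(n); save(n+'0',c['frame']); pickle.dump(c,open(n+'0.pkl','wb'))
    print(n,c['vertical_fov'],c['cx'],c['cy'],c['xyz'],np.array(c['rotation']).round(3).tolist())
print(get_obs())
E
```

```text
pics
scene 44.09042445926575 278.0652186715499 215.37369454127258 [1435.09208493 -207.11181823  758.76860068] [-2.258, 0.022, 1.261]
top 53.240049272001045 273.5603887519075 203.06324225495112 [595.21045413  38.26297008 934.07845955] [-3.091, 0.003, -1.55]
wrist 70.88744808668001 280.12219166974234 209.27965071719595 [155.756879   507.91259613 385.62078575] [2.853, 0.001, 1.13]
{'time': 0.15, 'joint_positions': array([ 9.82981205e-01,  3.42535249e-01,  1.52477284e+00,  3.73688811e-05,
        1.27542183e+00, -1.45997793e-01]), 'dq': array([ 0.00072501, -0.00157726, -0.00377131, -0.00044664,  0.00143155,
        0.00028293]), 'tau': array([ 1.38559801e-03, -4.31470227e+01, -2.44353676e+01,  7.18890689e-02,
        5.38186426e-02, -5.69314136e-05]), 'tool_pos': array([224.28169121, 474.35054532, 226.22750021]), 'tcp_rot': array([ 2.96418045,  1.5696585 , -2.19003676]), 'contact_force': array([0.89767862, 0.3239904 , 0.09079894]), 'moment': array([ 0.03741408,  0.02184257, -0.0330056 ]), 'grip_width': 92.05397116352435}
```

```bash
python3 - <<'E'
s=open('h.py').read()
s=s.replace("R=np.array(c['rotation']).reshape(3,3) if np.size(c['rotation'])==9 else None","R=rm(c['rotation'])").replace("R=np.array(c['rotation']).reshape(3,3)","R=rm(c['rotation'])")
s=s.replace("import numpy as np, cv2","import numpy as np, cv2, pickle\nfrom scipy.spatial.transform import Rotation as Ro\ndef rm(r): return Ro.from_euler('xyz',r).as_matrix()")
open('h.py','w').write(s)
E
python3 - <<'E'
from h import *
for n in ('scene','top'):
    c=pickle.load(open(n+'0.pkl','rb')); P=cloud(c)
    m=c['z_map']>0; print(n,np.percentile(P[m],[5,50,95],axis=0).round(0).tolist())
E
```

```text
scene [[-1127.0, -496.0, -749.0], [535.0, 78.0, 1.0], [944.0, 1253.0, 157.0]]
top [[216.0, -575.0, -754.0], [628.0, 28.0, -1.0], [1434.0, 599.0, 153.0]]
```

View pics/scene0.png

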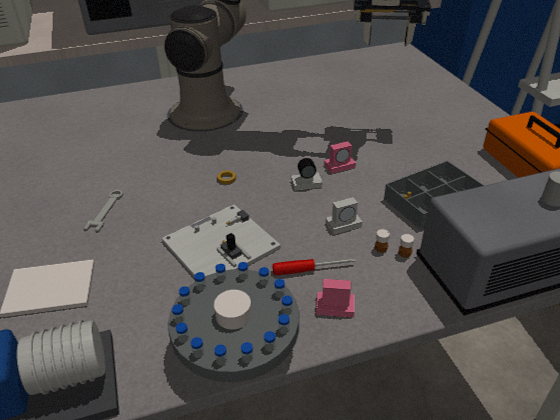

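View pics/top0.png

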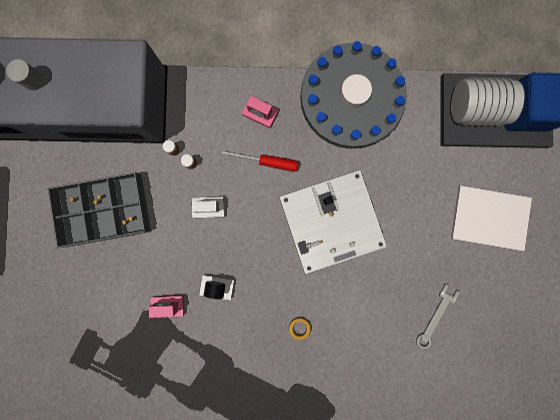

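View pics/wrist0.png

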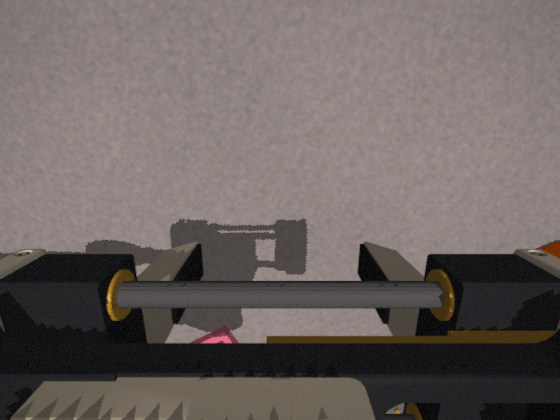

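Run:
```python
from h import *
c=pickle.load(open('top0.pkl','rb'));s=pickle.load(open('scene0.pkl','rb'))
a=cv2.resize(c['frame'][165:285,270:400],(650,600),interpolation=cv2.INTER_CUBIC)
save('crop_mount',a)
b=cv2.resize(c['frame'][185:310,140:250],(528,600),interpolation=cv2.INTER_CUBIC)
save('crop_mir',b)
d=cv2.resize(s['frame'][130:280,150:370],(792,540),interpolation=cv2.INTER_CUBIC)
save('crop_sc',d)
```

```text
(no output)
```

View pics/crop_mount.png

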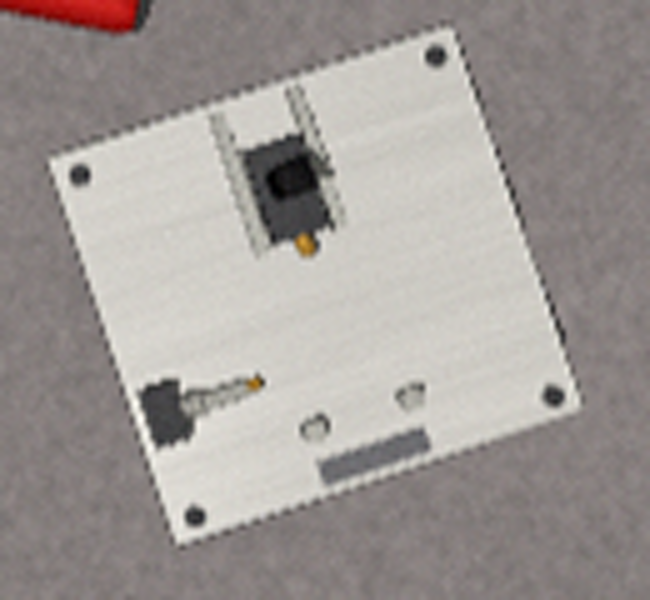

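View pics/crop_mir.png

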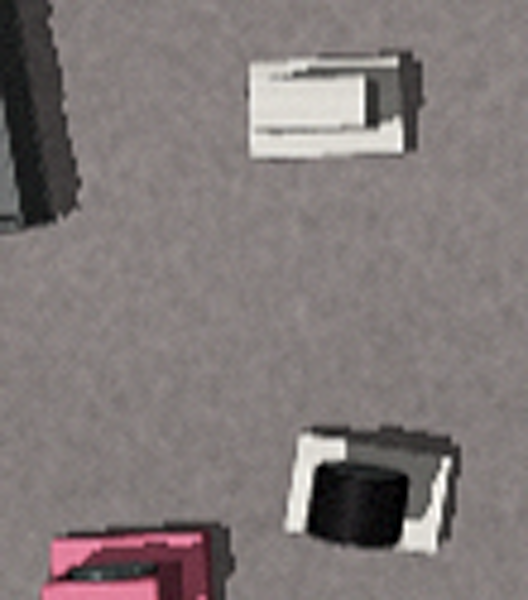

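View pics/crop_sc.png

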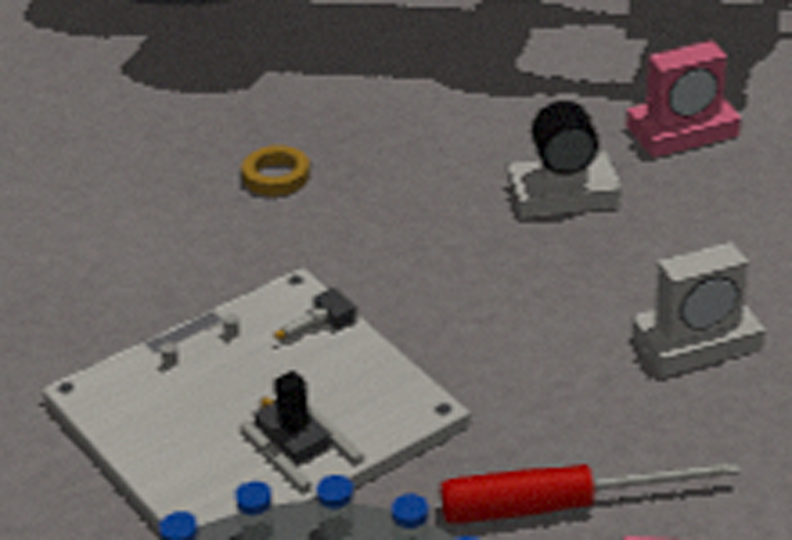

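```bash
cat > meas.py <<'E'
from h import *
def rect(c,box,z,hmin,hmax):
    P=cloud(c); hsv=cv2.cvtColor(c['frame'],cv2.COLOR_RGB2HSV)
    u0,v0,u1,v1=box
    sub=np.zeros(hsv.shape[:2],bool); sub[v0:v1,u0:u1]=True
    m=sub&(P[...,2]>hmin)&(P[...,2]<hmax)
    return P[m],m
c=capture('top')
P=cloud(c)
def fit(xy):
    r=cv2.minAreaRect(xy.astype(np.float32)); return r
b=[('mount',(270,160,400,285),6,17),('mirfoot',(180,190,240,225),8,24),('mirtop',(180,190,240,225),55,72),('lensfoot',(190,265,245,310),8,24)]
for n,box,lo,hi in b:
    p,m=rect(c,box,0,lo,hi); print(n,len(p),p.mean(0).round(1),fit(p[:,:2]))
# color: bright mask rays
hsv=cv2.cvtColor(c['frame'],cv2.COLOR_RGB2HSV)
for n,box,z in [('mountcol',(270,160,400,285),12),('mircol',(185,190,235,225),16)]:
    m=np.zeros(hsv.shape[:2],np.uint8); u0,v0,u1,v1=box
    m[v0:v1,u0:u1]=((hsv[v0:v1,u0:u1,2]>165)&(hsv[v0:v1,u0:u1,1]<60))*255
    k,_=cv2.findContours(m,cv2.RETR_EXTERNAL,cv2.CHAIN_APPROX_NONE); k=max(k,key=cv2.contourArea)[:,0]
    xy=np.array([onz(c,u,v,z)[:2] for u,v in k]); print(n,fit(xy), cv2.boxPoints(fit(xy)).round(1).tolist())
E
python3 meas.py
```

```text
mount 6513 [603.1 -89.4  10.7] ((635.7546997070312, -77.11875915527344), (248.1697235107422, 190.10195922851562), 19.531503677368164)
mirfoot 336 [627.8 181.9  14.9] ((629.7723388671875, 187.33493041992188), (44.04277038574219, 68.6218032836914), 1.7354134321212769)
mirtop 266 [629.4 187.   62.6] ((629.7533569335938, 187.4400177001953), (22.604427337646484, 50.18244552612305), 3.8274319171905518)
lensfoot 357 [458.9 159.3  14.8] ((454.904296875, 163.72149658203125), (70.47798156738281, 44.06216049194336), 81.673095703125)
mountcol ((604.4918823242188, -87.78424835205078), (179.46861267089844, 187.88629150390625), 19.54461669921875) [[488.5, -29.299999237060547], [551.4000244140625, -206.3000030517578], [720.5, -146.3000030517578], [657.5999755859375, 30.799999237060547]]
mircol ((629.9257202148438, 187.156005859375), (44.04265594482422, 68.12699890136719), 1.5305554866790771) [[607.0, 220.60000610351562], [608.7999877929688, 152.5], [652.7999877929688, 153.6999969482422], [651.0, 221.8000030517578]]
```

```bash
cat > go.py <<'E'
from h import *
import sys
def delta(xyz,yaw):
    o=get_obs(); R=rm(o['tcp_rot']); p=np.array(o['tool_pos'])
    best=None
    for s in (1,-1):
        z=s*np.array([-np.sin(yaw),np.cos(yaw),0]); x=np.array([0,0,-1.]); y=np.cross(z,x)
        T=np.stack([x,y,z],1); w=Ro.from_matrix(R.T@T).as_rotvec()
        if best is None or np.linalg.norm(w)<np.linalg.norm(best): best=w
    print('t=%.2f'%o['time'],'at',p.round(1),'F',o['contact_force'].round(2),'grip',round(o['grip_width'],1),'q6',round(o['joint_positions'][5],2))
    print('axes x,y,z world:',R.T.round(2).tolist())
    print('shift cm',(R.T@(np.array(xyz)-p)/10).round(3),'w',best.round(4))
if __name__=='__main__':
    a=list(map(float,sys.argv[1:])); delta(a[:3],np.radians(a[3]))
E
python3 go.py 629.8 187.3 160 1.6
```

```text
t=0.20 at [224.4 474.4 226.3] F [0.27 0.06 0.85] grip 91.7 q6 -0.15
axes x,y,z world: [[-0.0, -0.0, -1.0], [-0.9, 0.43, 0.0], [0.43, 0.9, -0.0]]
shift cm [  6.635 -48.928  -8.613] w [-4.697e-01 -8.000e-04 -3.000e-04]
```

```bash
python3 -m creep '[{"tx":0.5,"ty":-4,"tz":-0.7,"wx":-0.06,"gripper":-1},{"tx":1,"ty":-8,"tz":-1.4,"wx":-0.12,"gripper":-1},{"tx":2,"ty":-12,"tz":-2.1,"wx":-0.18,"gripper":-1},{"tx":2.5,"ty":-16,"tz":-2.8,"wx":-0.24,"gripper":-1},{"tx":3,"ty":-20,"tz":-3.5,"wx":-0.3,"gripper":-1},{"tx":3.5,"ty":-24,"tz":-4.2,"wx":-0.36,"gripper":-1},{"tx":4,"ty":-28,"tz":-4.9,"wx":-0.42,"gripper":-1},{"tx":4.5,"ty":-32,"tz":-5.6,"wx":-0.47,"gripper":-1}]'; python3 go.py 629.8 187.3 140 1.6
```

```text
t=0.20 at [224.4 474.4 226.3] F [0.27 0.06 0.85] grip 91.7 q6 -0.15
axes x,y,z world: [[-0.0, -0.0, -1.0], [-0.9, 0.43, 0.0], [0.43, 0.9, -0.0]]
shift cm [  8.635 -48.928  -8.612] w [-4.697e-01 -8.000e-04 -3.000e-04]validation failed for argument at $[0]...
```

```bash
python3 -m creep '[{"tx":0.5,"ty":-4.0,"tz":-0.7,"wx":-0.06,"wy":0,"wz":0,"gripper":-1},{"tx":1,"ty":-8,"tz":-1.4,"wx":-0.12,"wy":0,"wz":0,"gripper":-1},{"tx":2,"ty":-12,"tz":-2.1,"wx":-0.18,"wy":0,"wz":0,"gripper":-1},{"tx":2.5,"ty":-16,"tz":-2.8,"wx":-0.24,"wy":0,"wz":0,"gripper":-1},{"tx":3,"ty":-20,"tz":-3.5,"wx":-0.3,"wy":0,"wz":0,"gripper":-1},{"tx":3.5,"ty":-24,"tz":-4.2,"wx":-0.36,"wy":0,"wz":0,"gripper":-1},{"tx":4,"ty":-28,"tz":-4.9,"wx":-0.42,"wy":0,"wz":0,"gripper":-1},{"tx":4.5,"ty":-32,"tz":-5.6,"wx":-0.47,"wy":0,"wz":0,"gripper":-1}]'; python3 go.py 629.8 187.3 140 1.6
```

```text
time: 0.87
tool_pos: [491.1, 285.6, 181.4]
tcp_rot: [1.394, 1.571, 2.996]
contact_force: [1.2, 0.3, -0.1]
grip_width: 91.7
t=0.87 at [491.1 285.6 181.4] F [ 1.19  0.29 -0.06] grip 91.7 q6 -1.21
axes x,y,z world: [[-0.0, 0.0, -1.0], [-1.0, -0.03, 0.0], [-0.03, 1.0, 0.0]]
shift cm [  4.134 -13.556 -10.259] w [ 0.0031  0.     -0.0002]
```

```bash
python3 -m creep '[{"tx":1,"ty":-3.4,"tz":-2.6,"wx":0,"wy":0,"wz":0,"gripper":-1},{"tx":2,"ty":-6.8,"tz":-5.1,"wx":0,"wy":0,"wz":0,"gripper":-1},{"tx":3,"ty":-10.2,"tz":-7.7,"wx":0,"wy":0,"wz":0,"gripper":-1},{"tx":4.1,"ty":-13.6,"tz":-10.3,"wx":0.003,"wy":0,"wz":0,"gripper":-1},{"tx":4.1,"ty":-13.6,"tz":-10.3,"wx":0.003,"wy":0,"wz":0,"gripper":-1},{"tx":4.1,"ty":-13.6,"tz":-10.3,"wx":0.003,"wy":0,"wz":0,"gripper":-1}]'; python3 go.py 629.8 187.3 23 1.6
python3 - <<'E'
from h import *
c=capture('wrist'); save('wrist1',c['frame']); pickle.dump(c,open('wrist1.pkl','wb')); print(c['xyz'],c['rotation'])
E
```

```text
time: 1.37
tool_pos: [629.9, 185.4, 138.6]
tcp_rot: [1.843, 1.568, -2.849]
contact_force: [-0.4, 1.2, -0.2]
grip_width: 92.0
t=1.37 at [629.9 185.4 138.6] F [-0.45  1.23 -0.16] grip 92.0 q6 -1.42
axes x,y,z world: [[-0.0, -0.0, -1.0], [-1.0, -0.02, 0.0], [-0.02, 1.0, -0.0]]
shift cm [11.559 -0.023  0.197] w [-0.0066 -0.0006 -0.0023]
[554.23234425 184.31467243 298.24865017] [2.85440751e+00 1.15569105e-04 1.59346299e+00]
```

View pics/wrist1.png

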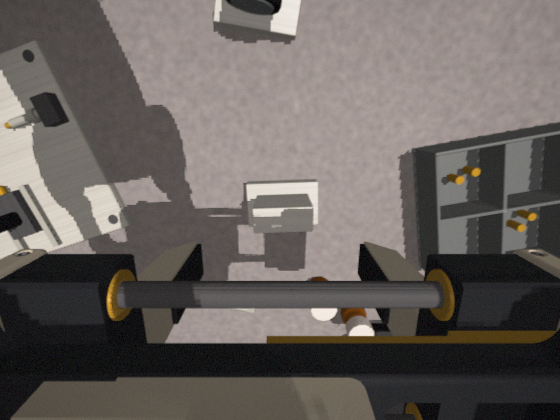

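Run:
```python
from h import *
c=pickle.load(open('wrist1.pkl','rb')); P=cloud(c)
print((c['z_map']>0).mean())
sub=np.zeros(P.shape[:2],bool); sub[170:240,235:330]=True
for lo,hi in((56,72),(10,22)):
    m=sub&(P[...,2]>lo)&(P[...,2]<hi)
    if m.sum()>5: print(P[m].mean(0),cv2.minAreaRect(P[m][:,:2].astype(np.float32)))
hsv=cv2.cvtColor(c['frame'],cv2.COLOR_RGB2HSV)
for u,v in [(247,183),(318,181),(254,199),(311,196),(314,226),(254,230)]: print(u,v,onz(c,u,v,16 if v<190 else 64).round(1))
```

```text
0.9960034013605442
[631.13075141 187.89580592  65.02955351] ((632.361328125, 187.84852600097656), (22.504169464111328, 49.964820861816406), 3.3130557537078857)
[621.39982986 187.76586038  17.34686225] ((632.0154418945312, 187.7474365234375), (43.670108795166016, 69.69619750976562), 3.428558349609375)
247 183 [611.7 153.4  16. ]
318 181 [608.1 222.3  16. ]
254 199 [615.1 164.3  64. ]
311 196 [611.5 210.8  64. ]
314 226 [637.4 214.7  64. ]
254 230 [642.2 164.2  64. ]
```

```bash
python3 go.py 631 187.6 23 2.5; python3 -m creep '[{"tx":2.5,"ty":-0.1,"tz":0.2,"wx":-0.02,"wy":0,"wz":-0.002,"gripper":-1},{"tx":5,"ty":-0.14,"tz":0.22,"wx":-0.022,"wy":0,"wz":-0.002,"gripper":-1},{"tx":7.5,"ty":-0.14,"tz":0.22,"wx":-0.022,"wy":0,"wz":-0.002,"gripper":-1},{"tx":10,"ty":-0.14,"tz":0.22,"wx":-0.022,"wy":0,"wz":-0.002,"gripper":-1},{"tx":11.5,"ty":-0.14,"tz":0.22,"wx":-0.022,"wy":0,"wz":-0.002,"gripper":-1},{"tx":11.5,"ty":-0.14,"tz":0.22,"wx":-0.022,"wy":0,"wz":-0.002,"gripper":-1}]'; python3 go.py 631 187.6 23 2.5
```

```text
t=1.42 at [628.6 187.2 139.5] F [0.02 0.93 0.22] grip 91.7 q6 -1.42
axes x,y,z world: [[-0.0, 0.0, -1.0], [-1.0, -0.02, 0.0], [-0.02, 1.0, 0.0]]
shift cm [11.649 -0.269  0.036] w [-0.0206  0.0001 -0.0022]
time: 1.92
tool_pos: [626.3, 191.7, 22.7]
tcp_rot: [1.668, 1.566, -2.995]
contact_force: [-0.9, 1.4, -1.0]
grip_width: 92.0
t=1.92 at [626.3 191.7  22.7] F [-0.88  1.41 -1.01] grip 92.0 q6 -1.44
axes x,y,z world: [[-0.0, -0.0, -1.0], [-1.0, -0.05, 0.0], [-0.05, 1.0, -0.0]]
shift cm [-0.03  -0.451 -0.433] w [ 0.0056 -0.0005 -0.0047]
```

```bash
python3 -m creep '[{"tx":0,"ty":0,"tz":0,"wx":0,"wy":0,"wz":0,"gripper":-1},{"tx":0,"ty":0,"tz":0,"wx":0,"wy":0,"wz":0,"gripper":-1}]'; python3 go.py 631 187.6 23 2.5;python3 -m creep '[{"tx":0,"ty":0,"tz":0,"wx":0,"wy":0,"wz":0,"gripper":-1},{"tx":0,"ty":0,"tz":0,"wx":0,"wy":0,"wz":0,"gripper":-1}]'; python3 go.py 631 187.6 23 2.5
```

```text
time: 2.08
tool_pos: [630.3, 191.5, 27.7]
tcp_rot: [-1.454, 1.566, 0.165]
contact_force: [-0.5, 0.8, -0.7]
grip_width: 91.7
t=2.08 at [630.3 191.5  27.7] F [-0.48  0.82 -0.68] grip 91.7 q6 -1.44
axes x,y,z world: [[0.0, 0.0, -1.0], [-1.0, -0.05, -0.0], [-0.05, 1.0, 0.0]]
shift cm [ 0.465 -0.047 -0.393] w [0.0048 0.0005 0.0044]
time: 2.25
tool_pos: [630.7, 190.8, 27.6]
tcp_rot: [-1.468, 1.566, 0.15]
contact_force: [0.2, 0.3, 0.2]
grip_width: 91.7
t=2.25 at [630.7 190.8  27.6] F [0.16 0.25 0.17] grip 91.7 q6 -1.44
axes x,y,z world: [[0.0, 0.0, -1.0], [-1.0, -0.05, -0.0], [-0.05, 1.0, 0.0]]
shift cm [ 0.456 -0.008 -0.318] w [0.0039 0.0005 0.0049]
```

```bash
python3 -m creep '[{"tx":0.2,"ty":0,"tz":-0.15,"wx":0.004,"wy":0,"wz":0.004,"gripper":-1},{"tx":0.4,"ty":0,"tz":-0.3,"wx":0.004,"wy":0,"wz":0.004,"gripper":-1},{"tx":0.4,"ty":0,"tz":-0.3,"wx":0.004,"wy":0,"wz":0.004,"gripper":-1},{"tx":0.4,"ty":0,"tz":-0.3,"wx":0.004,"wy":0,"wz":0.004,"gripper":-1}]'; python3 go.py 631 187.6 23 2.5; python3 -m creep '[{"tx":0,"ty":0,"tz":0,"wx":0,"wy":0,"wz":0,"gripper":-1}]';python3 - <<'E'
from h import *
c=capture('wrist'); save('wrist2',c['frame'])
E
```

```text
time: 2.58
tool_pos: [630.1, 187.0, 21.5]
tcp_rot: [1.565, 1.568, -3.105]
contact_force: [-0.7, 0.4, 0.3]
grip_width: 91.3
t=2.58 at [630.1 187.   21.5] F [-0.71  0.39  0.34] grip 91.3 q6 -1.44
axes x,y,z world: [[-0.0, -0.0, -1.0], [-1.0, -0.04, 0.0], [-0.04, 1.0, 0.0]]
shift cm [-0.146 -0.094  0.056] w [-0.0009  0.     -0.0024]
time: 2.67
tool_pos: [630.2, 187.2, 21.6]
tcp_rot: [1.531, 1.569, -3.138]
contact_force: [-0.6, 0.2, 0.3]
grip_width: 91.8
```

View pics/wrist2.png

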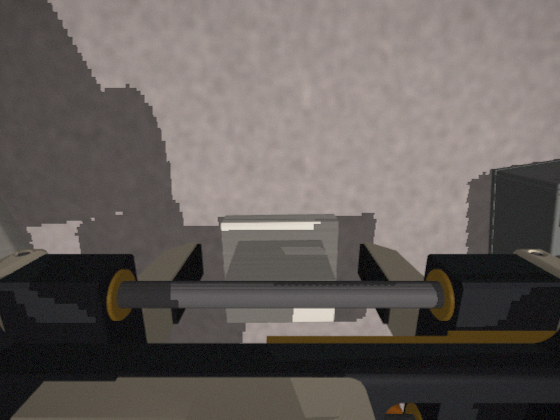

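Wrist view: the upright (about 225–335, 240–300) sits centred between the open fingers (190 and 365), so I close.

```bash
python3 -m creep '[{"tx":0,"ty":0,"tz":0,"wx":0,"wy":0,"wz":0,"gripper":1},{"tx":0,"ty":0,"tz":0,"wx":0,"wy":0,"wz":0,"gripper":1},{"tx":0,"ty":0,"tz":0,"wx":0,"wy":0,"wz":0,"gripper":1},{"tx":0,"ty":0,"tz":0,"wx":0,"wy":0,"wz":0,"gripper":1},{"tx":0,"ty":0,"tz":0,"wx":0,"wy":0,"wz":0,"gripper":1},{"tx":0,"ty":0,"tz":0,"wx":0,"wy":0,"wz":0,"gripper":1}]';python3 -m creep '[{"tx":0,"ty":0,"tz":0,"wx":0,"wy":0,"wz":0,"gripper":1},{"tx":0,"ty":0,"tz":0,"wx":0,"wy":0,"wz":0,"gripper":1},{"tx":0,"ty":0,"tz":0,"wx":0,"wy":0,"wz":0,"gripper":1},{"tx":0,"ty":0,"tz":0,"wx":0,"wy":0,"wz":0,"gripper":1}]'
```

```text
time: 3.22
tool_pos: [630.1, 187.3, 21.7]
tcp_rot: [1.537, 1.569, -3.132]
contact_force: [-0.5, -0.3, 0.2]
grip_width: 56.5
time: 3.55
tool_pos: [630.1, 187.3, 21.8]
tcp_rot: [1.569, 1.569, -3.1]
contact_force: [0.8, 0.1, 0.6]
grip_width: 50.0
```

```bash
python3 -m creep '[{"tx":-0.3,"ty":0,"tz":0,"wx":0,"wy":0,"wz":0,"gripper":1},{"tx":-1.2,"ty":0,"tz":0,"wx":0,"wy":0,"wz":0,"gripper":1},{"tx":-3,"ty":0,"tz":0,"wx":0,"wy":0,"wz":0,"gripper":1},{"tx":-5.5,"ty":0,"tz":0,"wx":0,"wy":0,"wz":0,"gripper":1},{"tx":-8,"ty":0,"tz":0,"wx":0,"wy":0,"wz":0,"gripper":1},{"tx":-9.5,"ty":0,"tz":0,"wx":0,"wy":0,"wz":0,"gripper":1},{"tx":-10,"ty":0,"tz":0,"wx":0,"wy":0,"wz":0,"gripper":1},{"tx":-10,"ty":0,"tz":0,"wx":0,"wy":0,"wz":0,"gripper":1}]'
cat > mt.py <<'E'
from h import *
# mount frame from pose
O=np.array([576.2,-97.8]); yaw=np.radians(19.54)
def w2m(p,O=O,yaw=yaw):
    d=np.asarray(p)[:2]-O; c,s=np.cos(yaw),np.sin(yaw); return np.array([c*d[0]+s*d[1],-s*d[0]+c*d[1]])
def m2w(x,y,O=O,yaw=yaw):
    c,s=np.cos(yaw),np.sin(yaw); return O+np.array([c*x-s*y,s*x+c*y])
E
python3 - <<'E'
from mt import *
c=pickle.load(open('top0.pkl','rb'))
for n,u,v,z in [('postA top',315,427,25),('postB top',411,394,25),('stop tip',262,380,19),('stop block c',165,412,25),('clamp tip',307,250,20),('tab top',293,177,60),('hole',80,175,12),('hole',436,56,12),('hole',554,397,12),('hole',195,517,12)]:
    p=onz(c,270+u/5-.4,165+v/5-.4,z); print(n,p.round(1),w2m(p).round(1))
E
python3 go.py 0 0 0 0
```

```text
time: 4.22
tool_pos: [631.0, 187.5, 123.5]
tcp_rot: [-1.094, 1.57, 0.52]
contact_force: [0.5, 0.0, -3.7]
grip_width: 50.3
postA top [542.2 -87.2  25. ] [-28.5  21.4]
postB top [ 557.2 -128.5   25. ] [-28.1 -22.6]
stop tip [561.7 -64.7  19. ] [-2.6 36. ]
stop block c [547.3 -22.4  25. ] [-2.  80.8]
clamp tip [618.6 -83.4  20. ] [44.8 -0.6]
tab top [648.  -71.8  60. ] [76.4  0.5]
hole [649.9  16.   12. ] [107.5  82.6]
hole [ 705.7 -140.2   12. ] [107.9 -83.3]
hole [ 556.7 -193.5   12. ] [-50.4 -83.6]
hole [501.1 -37.1  12. ] [-50.4  82.3]
t=4.22 at [631.  187.5 123.5] F [ 0.54  0.   -3.73] grip 50.3 q6 -1.44
axes x,y,z world: [[0.0, 0.0, -1.0], [-1.0, -0.04, -0.0], [-0.04, 1.0, 0.0]]
shift cm [ 12.285  63.859 -16.006] w [0.0433 0.0005 0.0009]
```

Run:
```python
from mt import *
from go import delta
p=m2w(4,-6); print(p); delta([*p,120],yaw)
```

```text
[ 581.97642208 -102.11658986]
t=4.22 at [631.  187.5 123.5] F [ 0.54  0.   -3.73] grip 50.3 q6 -1.44
axes x,y,z world: [[0.0, 0.0, -1.0], [-1.0, -0.04, -0.0], [-0.04, 1.0, 0.0]]
shift cm [  0.33    6.147 -28.723] w [-0.2977  0.0003  0.0009]
```

```bash
python3 -m creep '[{"tx":0,"ty":0.3,"tz":-1.5,"wx":-0.02,"wy":0,"wz":0,"gripper":1},{"tx":0,"ty":1,"tz":-5,"wx":-0.06,"wy":0,"wz":0,"gripper":1},{"tx":0,"ty":1.9,"tz":-9,"wx":-0.11,"wy":0,"wz":0,"gripper":1},{"tx":0,"ty":2.8,"tz":-13,"wx":-0.16,"wy":0,"wz":0,"gripper":1},{"tx":0,"ty":3.6,"tz":-17,"wx":-0.2,"wy":0,"wz":0,"gripper":1},{"tx":0,"ty":4.5,"tz":-21,"wx":-0.24,"wy":0,"wz":0,"gripper":1},{"tx":0,"ty":5.3,"tz":-25,"wx":-0.28,"wy":0,"wz":0,"gripper":1},{"tx":0,"ty":6,"tz":-27.5,"wx":-0.297,"wy":0,"wz":0,"gripper":1}]'
python3 -m creep '[{"tx":0,"ty":0,"tz":-0.3,"wx":0,"wy":0,"wz":0,"gripper":1},{"tx":0,"ty":0,"tz":-0.3,"wx":0,"wy":0,"wz":0,"gripper":1},{"tx":0,"ty":0,"tz":-0.3,"wx":0,"wy":0,"wz":0,"gripper":1},{"tx":0,"ty":0,"tz":-0.3,"wx":0,"wy":0,"wz":0,"gripper":1}]'
python3 - <<'E'
from mt import *
from go import delta
p=m2w(4,-6); print(p); delta([*p,120],yaw)
for n in('wrist','top','scene'):
    c=capture(n); save(n+'3',c['frame']); pickle.dump(c,open(n+'3.pkl','wb'))
E
```

```text
time: 4.88
tool_pos: [580.6, -93.6, 120.2]
tcp_rot: [1.314, 1.566, -3.058]
contact_force: [0.6, 0.8, -3.5]
grip_width: 49.5
time: 5.22
tool_pos: [583.1, -91.4, 121.1]
tcp_rot: [0.977, 1.567, 2.889]
contact_force: [0.4, 1.0, -4.2]
grip_width: 50.0
[ 581.97642208 -102.11658986]
t=5.22 at [583.1 -91.4 121.1] F [ 0.36  0.95 -4.22] grip 50.0 q6 -2.2
axes x,y,z world: [[-0.0, 0.0, -1.0], [-0.94, -0.33, 0.0], [-0.33, 0.94, 0.0]]
shift cm [ 0.107  0.462 -0.973] w [ 0.0002  0.0019 -0.0028]
```

View pics/wrist3.png

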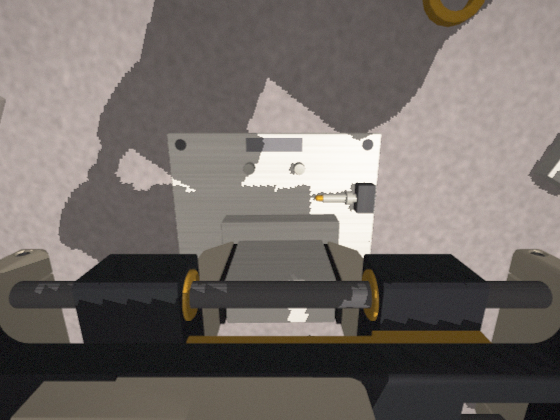

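View pics/scene3.png

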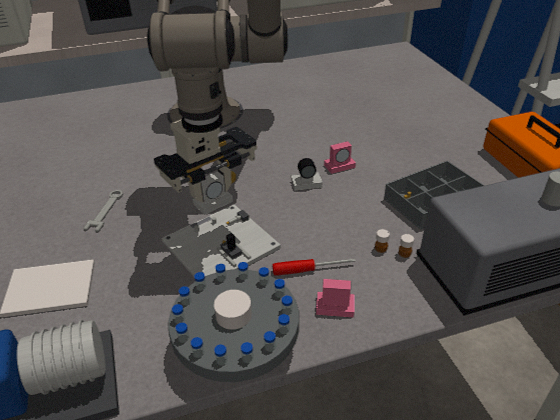

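Run:
```python
from h import *
c=pickle.load(open('wrist3.pkl','rb'))
save('crop_w3',cv2.resize(c['frame'][125:265,160:390],(780,475),interpolation=cv2.INTER_CUBIC))
```

```text
(no output)
```

View pics/crop_w3.png

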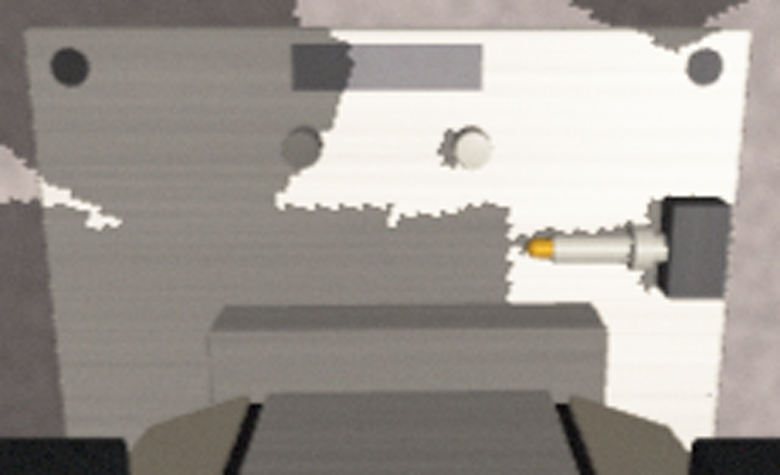

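Run:
```python
from mt import *
c=pickle.load(open('wrist3.pkl','rb')); s=780/230
P=cloud(c)
def px(a,b): return 160+(a+.5)/s-.5,125+(b+.5)/s-.5
for n,a,b,z in [('A',473,148,25),('B',303,148,25),('tip',527,247,19),('h',70,67,12),('h',704,67,12),('pl',27,30,12),('pl',750,30,12),('stopblk -y back',663,199,25)]:
    u,v=px(a,b); p=onz(c,u,v,z); print(n,p.round(1),w2m(p).round(1),'depth z',pt(c,u,v).round(1))
for a,b in[(212,345),(602,345),(400,345),(400,318)]:
    u,v=px(a,b); print(pt(c,u,v).round(1),w2m(pt(c,u,v)).round(1))
for a,b in[(209,333),(606,329)]:
    u,v=px(a,b); p=onz(c,u,v,116);print('foot back top corner',p.round(1),w2m(p).round(1))
for a,b in[(227,304),(592,303)]:
    u,v=px(a,b); p=onz(c,u,v,100);print('foot back bottom corner',p.round(1),w2m(p).round(1))
import plant
print('tcp mount', w2m([583.1,-91.4]))
```

```text
A [542.4 -87.9  25. ] [-28.6  20.6] depth z [542.2 -88.1  26.4]
B [ 557.  -128.9   25. ] [-28.5 -22.9] depth z [ 556.8 -128.9   26.3]
tip [563.2 -64.1  19. ] [-1.  36.1] depth z [562.9 -64.5  20.8]
h [ 559.5 -193.8   12. ] [-47.8 -84.9] depth z [ 559.1 -193.2   14.1]
h [503.5 -36.7  12. ] [-48.1  81.9] depth z [503.6 -37.3  13.9]
pl [ 554.1 -206.6   12. ] [-57.2 -95.2] depth z [ 555.7 -210.1    1.6]
pl [490.9 -29.3  12. ] [-57.5  93.1] depth z [490.1 -26.2   2.3]
stopblk -y back [538.2 -36.7  25. ] [-15.4  70.3] depth z [539.3 -33.3  14.1]
[ 578.7 -129.   117. ] [ -8.1 -30.2]
[556.  -65.1 117. ] [-8.1 37.5]
[567.7 -98.2 117.1] [-8.1  2.4]
[565.4 -99.1 109.6] [-10.6   2.4]
foot back top corner [ 577.2 -130.1  116. ] [ -9.9 -30.8]
foot back top corner [553.3 -65.3 116. ] [-10.7  38.3]
foot back bottom corner [ 576.8 -129.9  100. ] [-10.2 -30.4]
foot back bottom corner [553.4 -64.8 100. ] [-10.4  38.7]
tcp mount [8.64319186 3.72360504]
```

```bash
python3 -m creep '[{"tx":0.5,"ty":0.3,"tz":-0.4,"wx":0,"wy":0,"wz":0,"gripper":1},{"tx":1.5,"ty":0.6,"tz":-0.8,"wx":0,"wy":0.001,"wz":-0.002,"gripper":1},{"tx":3,"ty":0.7,"tz":-0.9,"wx":0,"wy":0.001,"wz":-0.002,"gripper":1},{"tx":4.5,"ty":0.7,"tz":-0.9,"wx":0,"wy":0.001,"wz":-0.002,"gripper":1},{"tx":6,"ty":0.7,"tz":-0.9,"wx":0,"wy":0.001,"wz":-0.002,"gripper":1},{"tx":6.8,"ty":0.7,"tz":-0.9,"wx":0,"wy":0.001,"wz":-0.002,"gripper":1},{"tx":7,"ty":0.7,"tz":-0.9,"wx":0,"wy":0.001,"wz":-0.002,"gripper":1},{"tx":7,"ty":0.7,"tz":-0.9,"wx":0,"wy":0.001,"wz":-0.002,"gripper":1}]'
python3 -m creep '[{"tx":0,"ty":0,"tz":0,"wx":0,"wy":0,"wz":0,"gripper":1},{"tx":0,"ty":0,"tz":0,"wx":0,"wy":0,"wz":0,"gripper":1},{"tx":0,"ty":0,"tz":0,"wx":0,"wy":0,"wz":0,"gripper":1}]'
python3 - <<'E'
from mt import *
from go import delta
o=get_obs();print(w2m(o['tool_pos']),o['contact_force'],o['moment']); delta([*o['tool_pos'][:2],34],yaw)
c=capture('wrist'); save('wrist4',c['frame']); pickle.dump(c,open('wrist4.pkl','wb'))
save('crop_w4',cv2.resize(c['frame'][105:295,140:420],(800,543),interpolation=cv2.INTER_CUBIC))
E
```

```text
time: 6.03
tool_pos: [579.3, -103.5, 51.3]
tcp_rot: [1.242, 1.57, -3.13]
contact_force: [-0.3, -0.6, -3.6]
grip_width: 49.8
time: 6.28
tool_pos: [580.1, -103.8, 52.8]
tcp_rot: [-2.326, 1.569, -0.415]
contact_force: [-0.4, -0.4, -3.5]
grip_width: 49.7
[ 1.68274999 -6.9880443 ] [-0.40209714 -0.37409068 -3.52434007] [ 0.04876846  0.03725237 -0.03955975]
t=6.28 at [ 580.1 -103.8   52.8] F [-0.4  -0.37 -3.52] grip 49.7 q6 -2.22
axes x,y,z world: [[0.0, -0.0, -1.0], [-0.94, -0.33, -0.0], [-0.33, 0.94, -0.0]]
shift cm [1.878 0.003 0.003] w [-0.0007 -0.0015  0.0015]
```

View pics/crop_w4.png

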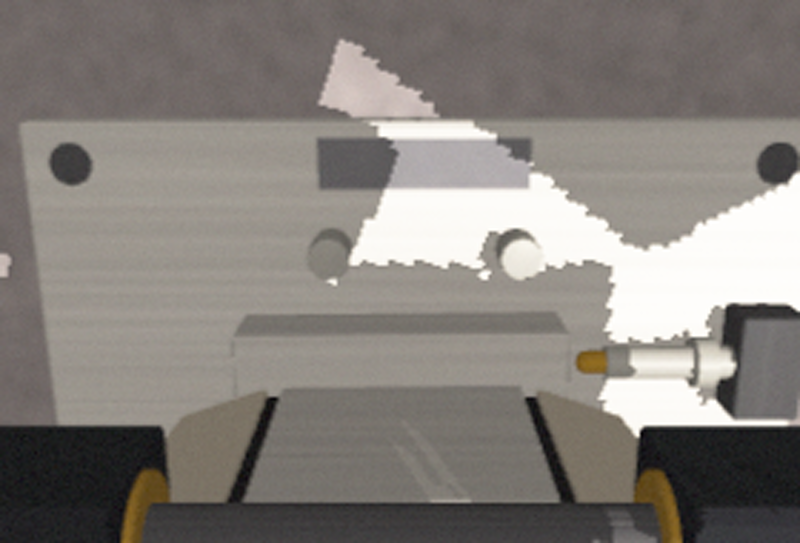

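```bash
python3 -m creep '[{"tx":0.3,"ty":0,"tz":0,"wx":0,"wy":0,"wz":0,"gripper":1},{"tx":0.7,"ty":0,"tz":0,"wx":0,"wy":0,"wz":0,"gripper":1},{"tx":1.1,"ty":0,"tz":0,"wx":0,"wy":0,"wz":0,"gripper":1},{"tx":1.35,"ty":0,"tz":0,"wx":0,"wy":0,"wz":0,"gripper":1},{"tx":1.5,"ty":0,"tz":0,"wx":0,"wy":0,"wz":0,"gripper":1},{"tx":1.5,"ty":0,"tz":0,"wx":0,"wy":0,"wz":0,"gripper":1},{"tx":1.5,"ty":0,"tz":0,"wx":0,"wy":0,"wz":0,"gripper":1}]'
python3 -m creep '[{"tx":0.1,"ty":0,"tz":0,"wx":0,"wy":0,"wz":0,"gripper":1},{"tx":0.15,"ty":0,"tz":0,"wx":0,"wy":0,"wz":0,"gripper":1},{"tx":0.2,"ty":0,"tz":0,"wx":0,"wy":0,"wz":0,"gripper":1},{"tx":0.2,"ty":0,"tz":0,"wx":0,"wy":0,"wz":0,"gripper":1},{"tx":0.2,"ty":0,"tz":0,"wx":0,"wy":0,"wz":0,"gripper":1}]'
```

```text
time: 6.92
tool_pos: [579.5, -103.7, 36.7]
tcp_rot: [2.927, 1.571, -1.445]
contact_force: [0.1, -0.4, -4.0]
grip_width: 50.1
time: 7.33
tool_pos: [579.6, -103.7, 34.9]
tcp_rot: [-2.721, 1.57, -0.81]
contact_force: [0.6, 0.7, -3.9]
grip_width: 49.4
```

```bash
python3 -m creep '[{"tx":0.05,"ty":0,"tz":0,"wx":0,"wy":0,"wz":0,"gripper":1},{"tx":0.1,"ty":0,"tz":0,"wx":0,"wy":0,"wz":0,"gripper":1},{"tx":0.1,"ty":0,"tz":0,"wx":0,"wy":0,"wz":0,"gripper":1},{"tx":0.1,"ty":0,"tz":0,"wx":0,"wy":0,"wz":0,"gripper":1}]'
python3 -m creep '[{"tx":0.05,"ty":0,"tz":0,"wx":0,"wy":0,"wz":0,"gripper":1},{"tx":0.05,"ty":0,"tz":0,"wx":0,"wy":0,"wz":0,"gripper":1},{"tx":0.05,"ty":0,"tz":0,"wx":0,"wy":0,"wz":0,"gripper":1}]'
```

```text
time: 7.67
tool_pos: [579.5, -103.7, 33.8]
tcp_rot: [-2.929, 1.57, -1.018]
contact_force: [0.0, 0.6, -4.1]
grip_width: 49.7
time: 7.92
tool_pos: [579.6, -103.7, 33.7]
tcp_rot: [-2.454, 1.57, -0.543]
contact_force: [-1.4, 0.8, 1.1]
grip_width: 49.7
```

```bash
cat > f.py <<'E'
from mt import *
o=get_obs(); R=rm(o['tcp_rot']); c,s=np.cos(yaw),np.sin(yaw)
F=o['contact_force']; M=o['moment']
Rm=np.array([[c,s,0],[-s,c,0],[0,0,1]])
x=R@np.array([0,0,1])
print('t=%.2f'%o['time'],'mount xy',w2m(o['tool_pos']).round(2),'z',o['tool_pos'][2].round(2),'F mount',(Rm@F).round(2),'M',(Rm@M).round(3),'yaw',np.degrees(np.arctan2(-x[0],x[1])).round(2),'tilt',(R[:,0][:2]*1000).round(1),'grip',o['grip_width'].round(1))
E
python3 -m creep '[{"tx":0,"ty":0.1,"tz":0,"wx":0,"wy":0,"wz":0,"gripper":1},{"tx":0,"ty":0.2,"tz":0,"wx":0,"wy":0,"wz":0,"gripper":1},{"tx":0,"ty":0.3,"tz":0,"wx":0,"wy":0,"wz":0,"gripper":1},{"tx":0,"ty":0.3,"tz":0,"wx":0,"wy":0,"wz":0,"gripper":1},{"tx":0,"ty":0.3,"tz":0,"wx":0,"wy":0,"wz":0,"gripper":1}]'; python3 f.py
python3 -m creep '[{"tx":0,"ty":0.05,"tz":0,"wx":0,"wy":0,"wz":0,"gripper":1},{"tx":0,"ty":0.05,"tz":0,"wx":0,"wy":0,"wz":0,"gripper":1}]'; python3 f.py
python3 -m creep '[{"tx":0,"ty":0.05,"tz":0,"wx":0,"wy":0,"wz":0,"gripper":1},{"tx":0,"ty":0.05,"tz":0,"wx":0,"wy":0,"wz":0,"gripper":1}]'; python3 f.py
```

```text
time: 8.33
tool_pos: [577.3, -104.9, 33.8]
tcp_rot: [-2.316, 1.569, -0.405]
contact_force: [2.3, 0.1, 1.6]
grip_width: 50.0
time: 8.5
tool_pos: [576.9, -105.0, 33.8]
tcp_rot: [-2.273, 1.569, -0.362]
contact_force: [3.0, -0.1, 2.9]
grip_width: 50.0
time: 8.67
tool_pos: [576.3, -105.2, 33.8]
tcp_rot: [-2.303, 1.569, -0.392]
contact_force: [4.0, 0.9, 3.2]
grip_width: 50.1Traceback (most recent call last):
  File "f.py", line 6, in <module>
    print('t=%.2f'%o['time'],'mount xy',w2m(o['tool_pos']).round(2),'z',o['tool_pos'][2].round(2),'F mount',(Rm@F).round(2),'M',(Rm@M).round(3),'yaw',np.degrees(np.arctan2(-x[0],x[1])).round(2),'tilt',(R[:,0][:2]*1000).round(1),'grip',o['grip_width'].round(1))
                                                                                                                                                                                                                                           ^^^^^^^^^^^^^^^^^^^^^
AttributeError: 'float' object has no attribute 'round'
Traceback (most recent call last):
  File "f.py", line 6, in <module>
    print('t=%.
[... 502 characters left out ...]

AttributeError: 'float' object has no attribute 'round'
Traceback (most recent call last):
  File "f.py", line 6, in <module>
    print('t=%.2f'%o['time'],'mount xy',w2m(o['tool_pos']).round(2),'z',o['tool_pos'][2].round(2),'F mount',(Rm@F).round(2),'M',(Rm@M).round(3),'yaw',np.degrees(np.arctan2(-x[0],x[1])).round(2),'tilt',(R[:,0][:2]*1000).round(1),'grip',o['grip_width'].round(1))
                                                                                                                                                                                                                                           ^^^^^^^^^^^^^^^^^^^^^
AttributeError: 'float' object has no attribute 'round'
```

```bash
sed -i "s/o\['grip_width'\].round(1)/round(o['grip_width'],1)/" f.py
python3 -m creep '[{"tx":-0.03,"ty":0,"tz":0,"wx":0,"wy":0,"wz":0,"gripper":1},{"tx":-0.03,"ty":0,"tz":0,"wx":0,"wy":0,"wz":0,"gripper":1}]' >/dev/null; python3 f.py
python3 -m creep '[{"tx":0,"ty":0.05,"tz":0,"wx":0,"wy":0,"wz":0,"gripper":1},{"tx":0,"ty":0.05,"tz":0,"wx":0,"wy":0,"wz":0,"gripper":1}]' >/dev/null; python3 f.py
```

```text
t=8.83 mount xy [-2.79 -6.8 ] z 33.74 F mount [ 1.93 -1.84  3.  ] M [ 0.014 -0.445  0.016] yaw 19.5 tilt [ 0.4 -0.5] grip 49.9
t=9.00 mount xy [-3.24 -6.75] z 33.73 F mount [ 2.9  -1.64  3.36] M [ 0.028 -0.455 -0.018] yaw 19.49 tilt [ 0.6 -0.4] grip 49.6
```

```bash
python3 -m creep '[{"tx":-0.05,"ty":0,"tz":0,"wx":0,"wy":0,"wz":0,"gripper":1},{"tx":-0.05,"ty":0,"tz":0,"wx":0,"wy":0,"wz":0,"gripper":1},{"tx":-0.05,"ty":0,"tz":0,"wx":0,"wy":0,"wz":0,"gripper":1}]' >/dev/null; python3 f.py
python3 -m creep '[{"tx":0,"ty":0.05,"tz":0,"wx":0,"wy":0,"wz":0,"gripper":1},{"tx":0,"ty":0.05,"tz":0,"wx":0,"wy":0,"wz":0,"gripper":1}]' >/dev/null; python3 f.py
```

```text
t=9.25 mount xy [-3.56 -6.6 ] z 33.76 F mount [ 2.73 -1.73 -1.66] M [-0.221 -0.463  0.001] yaw 19.49 tilt [-0.4 -0.2] grip 49.6
t=9.42 mount xy [-3.66 -6.6 ] z 33.82 F mount [ 4.22 -1.81 -4.  ] M [-0.219 -0.89  -0.096] yaw 19.48 tilt [ 0.5 -0.1] grip 50.2
```

```bash
python3 -m creep '[{"tx":0,"ty":-0.02,"tz":0.1,"wx":0,"wy":0,"wz":0,"gripper":1},{"tx":0,"ty":-0.02,"tz":0.2,"wx":0,"wy":0,"wz":0,"gripper":1},{"tx":0,"ty":-0.02,"tz":0.3,"wx":0,"wy":0,"wz":0,"gripper":1},{"tx":0,"ty":-0.02,"tz":0.4,"wx":0,"wy":0,"wz":0,"gripper":1},{"tx":0,"ty":-0.02,"tz":0.4,"wx":0,"wy":0,"wz":0,"gripper":1},{"tx":0,"ty":-0.02,"tz":0.4,"wx":0,"wy":0,"wz":0,"gripper":1}]' >/dev/null; python3 f.py
python3 -m creep '[{"tx":0,"ty":0,"tz":0.05,"wx":0,"wy":0,"wz":0,"gripper":1},{"tx":0,"ty":0,"tz":0.05,"wx":0,"wy":0,"wz":0,"gripper":1}]' >/dev/null; python3 f.py
python3 -m creep '[{"tx":0,"ty":0,"tz":0.05,"wx":0,"wy":0,"wz":0,"gripper":1},{"tx":0,"ty":0,"tz":0.05,"wx":0,"wy":0,"wz":0,"gripper":1}]' >/dev/null; python3 f.py
```

```text
t=9.92 mount xy [-3.66 -2.41] z 34.05 F mount [ 4.47 -0.83 -4.76] M [-0.364 -0.739 -0.095] yaw 19.5 tilt [-0.  -0.1] grip 49.9
t=10.08 mount xy [-3.68 -2.07] z 34.08 F mount [ 3.1  -2.52 -4.86] M [-0.38  -0.715 -0.057] yaw 19.5 tilt [ 0.  -0.3] grip 49.6
t=10.25 mount xy [-3.65 -1.6 ] z 34.14 F mount [ 3.84 -2.9  -3.71] M [-0.425 -0.719 -0.033] yaw 19.5 tilt [ 0.2 -0.3] grip 49.7
```

```bash
python3 -m creep '[{"tx":0.03,"ty":0,"tz":0,"wx":0,"wy":0,"wz":0,"gripper":1},{"tx":0.03,"ty":0,"tz":0,"wx":0,"wy":0,"wz":0,"gripper":1}]' >/dev/null; python3 f.py
python3 -m creep '[{"tx":0,"ty":0,"tz":0,"wx":0,"wy":0,"wz":0,"gripper":1}]' >/dev/null; python3 f.py
python3 - <<'E'
from h import *
c=capture('wrist'); save('wrist5',c['frame']); pickle.dump(c,open('wrist5.pkl','wb'))
save('crop_w5',cv2.resize(c['frame'][105:295,140:420],(800,543),interpolation=cv2.INTER_CUBIC))
E
```

```text
t=10.42 mount xy [-3.68 -1.53] z 33.92 F mount [ 4.35 -1.42 -2.69] M [-0.175 -0.563 -0.028] yaw 19.49 tilt [ 0.  -0.1] grip 49.9
t=10.50 mount xy [-3.66 -1.51] z 33.91 F mount [ 3.39 -1.56 -2.09] M [-0.121 -0.633 -0.035] yaw 19.49 tilt [ 0.1 -0.1] grip 50.1
```

View pics/crop_w5.png

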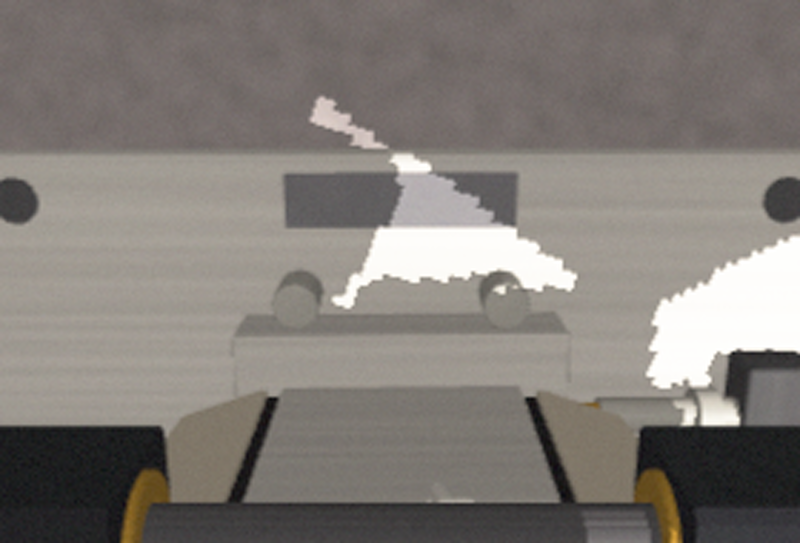

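```bash
python3 -m creep '[{"tx":0,"ty":0,"tz":0.06,"wx":0,"wy":0,"wz":0,"gripper":1},{"tx":0,"ty":0,"tz":0.1,"wx":0,"wy":0,"wz":0,"gripper":1},{"tx":0,"ty":0,"tz":0.1,"wx":0,"wy":0,"wz":0,"gripper":1}]' >/dev/null; python3 f.py
python3 -m creep '[{"tx":0,"ty":0,"tz":0.05,"wx":0,"wy":0,"wz":0,"gripper":1},{"tx":0,"ty":0,"tz":0.05,"wx":0,"wy":0,"wz":0,"gripper":1},{"tx":0,"ty":0,"tz":0.05,"wx":0,"wy":0,"wz":0,"gripper":1}]' >/dev/null; python3 f.py
python3 -m creep '[{"tx":0,"ty":0,"tz":0.05,"wx":0,"wy":0,"wz":0,"gripper":1},{"tx":0,"ty":0,"tz":0.05,"wx":0,"wy":0,"wz":0,"gripper":1},{"tx":0,"ty":0,"tz":0.05,"wx":0,"wy":0,"wz":0,"gripper":1}]' >/dev/null; python3 f.py
```

```text
t=10.80 mount xy [-3.66 -0.64] z 33.79 F mount [ 3.96 -1.97 -3.83] M [-0.33  -0.597 -0.002] yaw 19.5 tilt [ 0.2 -0.4] grip 49.8
t=11.05 mount xy [-3.68 -0.13] z 33.78 F mount [ 3.17 -2.74 -3.49] M [-0.312 -0.641 -0.012] yaw 19.5 tilt [ 0.1 -0.3] grip 49.6
t=11.30 mount xy [-3.65  0.41] z 33.79 F mount [ 4.27 -1.52 -3.9 ] M [-0.409 -0.573  0.059] yaw 19.49 tilt [ 0.1 -0.3] grip 50.1
```

```bash
for i in 1 2; do :; done
python3 -m creep '[{"tx":0,"ty":0,"tz":0.05,"wx":0,"wy":0,"wz":0,"gripper":1},{"tx":0,"ty":0,"tz":0.05,"wx":0,"wy":0,"wz":0,"gripper":1}]' >/dev/null; python3 f.py
python3 -m creep '[{"tx":0,"ty":0,"tz":0,"wx":0,"wy":0,"wz":0,"gripper":1}]' >/dev/null; python3 f.py
python3 -m creep '[{"tx":0,"ty":0,"tz":0.05,"wx":0,"wy":0,"wz":0,"gripper":1},{"tx":0,"ty":0,"tz":0.05,"wx":0,"wy":0,"wz":0,"gripper":1}]' >/dev/null; python3 f.py
python3 -m creep '[{"tx":0,"ty":0,"tz":0,"wx":0,"wy":0,"wz":0,"gripper":1}]' >/dev/null; python3 f.py
```

```text
t=11.47 mount xy [-3.66  0.84] z 33.82 F mount [ 2.52 -3.09 -4.11] M [-0.341 -0.543  0.019] yaw 19.49 tilt [ 0.2 -0.4] grip 50.3
t=11.55 mount xy [-3.66  0.82] z 33.82 F mount [ 3.66 -2.82 -3.62] M [-0.462 -0.506 -0.004] yaw 19.49 tilt [ 0.2 -0.3] grip 49.6
t=11.72 mount xy [-3.65  1.28] z 33.82 F mount [ 2.83 -2.89 -3.63] M [-0.526 -0.51  -0.018] yaw 19.49 tilt [ 0.3 -0.5] grip 49.7
t=11.80 mount xy [-3.64  1.3 ] z 33.82 F mount [ 2.01 -3.73 -4.44] M [-0.494 -0.467 -0.06 ] yaw 19.5 tilt [ 0.2 -0.4] grip 49.7
```

```bash
python3 -m creep '[{"tx":0,"ty":0.02,"tz":0.05,"wx":0,"wy":0,"wz":0,"gripper":1},{"tx":0,"ty":0.02,"tz":0.05,"wx":0,"wy":0,"wz":0,"gripper":1}]' >/dev/null; python3 f.py
python3 -m creep '[{"tx":0,"ty":0,"tz":0,"wx":0,"wy":0,"wz":0,"gripper":1}]' >/dev/null; python3 f.py
python3 -m creep '[{"tx":0,"ty":0,"tz":0,"wx":0,"wy":0,"wz":0,"gripper":1}]' >/dev/null; python3 f.py
```

```text
t=11.97 mount xy [-3.69  1.63] z 33.88 F mount [ 2.88 -4.03 -4.57] M [-0.699 -0.64  -0.007] yaw 19.49 tilt [ 0.8 -0.6] grip 49.9
t=12.05 mount xy [-3.69  1.63] z 33.87 F mount [ 3.26 -4.66 -5.06] M [-0.698 -0.628 -0.028] yaw 19.49 tilt [ 0.7 -0.6] grip 49.7
t=12.13 mount xy [-3.67  1.63] z 33.89 F mount [ 3.46 -4.77 -5.09] M [-0.734 -0.568 -0.017] yaw 19.49 tilt [ 0.7 -0.6] grip 49.6
```

Run:
```python
from h import *
for n in('wrist','scene'):
    c=capture(n); pickle.dump(c,open(n+'6.pkl','wb'))
    b=(105,295,140,420) if n=='wrist' else (190,270,160,290)
    save('crop6'+n,cv2.resize(c['frame'][b[0]:b[1],b[2]:b[3]],(800,int(800*(b[1]-b[0])/(b[3]-b[2]))),interpolation=cv2.INTER_CUBIC))
```

```text
(no output)
```

View pics/crop6wrist.png

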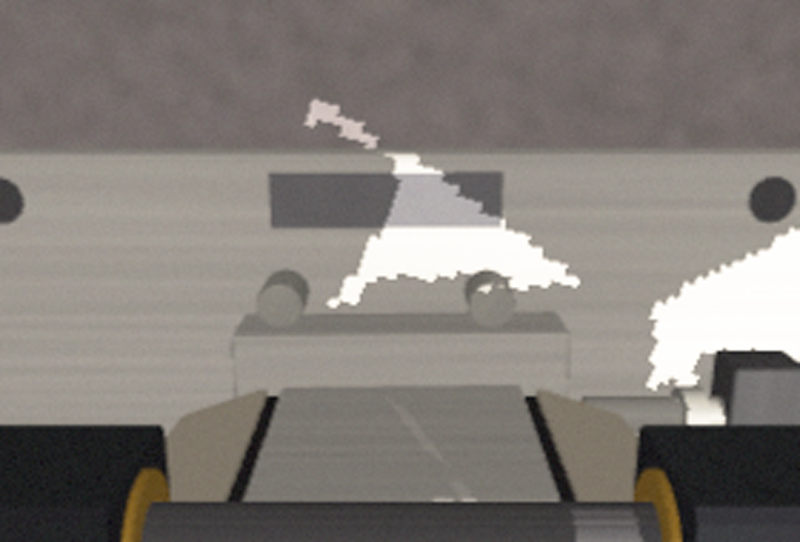

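View pics/crop6scene.png

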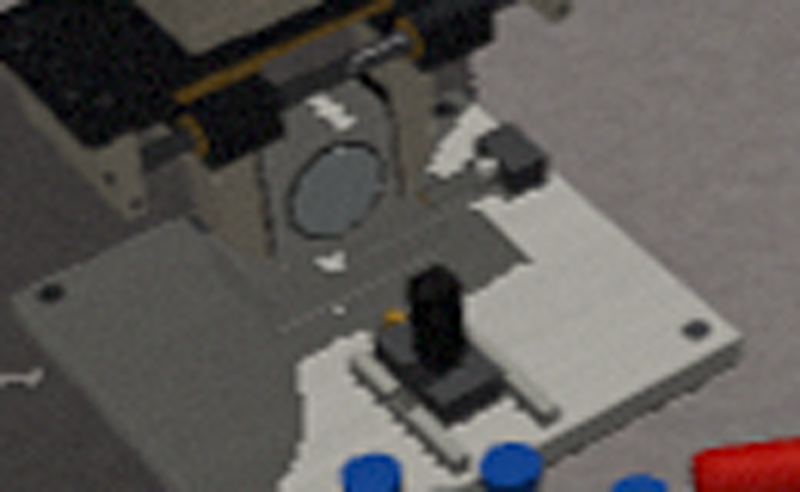

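```bash
python3 -m creep '[{"tx":0.03,"ty":0.03,"tz":0,"wx":0,"wy":0,"wz":0,"gripper":1},{"tx":0.03,"ty":0.03,"tz":0,"wx":0,"wy":0,"wz":0,"gripper":1}]' >/dev/null; python3 f.py
for i in 1 ; do python3 -m creep '[{"tx":0,"ty":0,"tz":0,"wx":0,"wy":0,"wz":0,"gripper":1}]' >/dev/null; python3 f.py; done
python3 -m creep '[{"tx":0,"ty":0.03,"tz":0,"wx":0,"wy":0,"wz":0,"gripper":1},{"tx":0,"ty":0.03,"tz":0,"wx":0,"wy":0,"wz":0,"gripper":1}]' >/dev/null; python3 f.py
python3 -m creep '[{"tx":0,"ty":0,"tz":0,"wx":0,"wy":0,"wz":0,"gripper":1}]' >/dev/null; python3 f.py
python3 -m creep '[{"tx":0,"ty":0,"tz":0,"wx":0,"wy":0,"wz":0,"gripper":1}]' >/dev/null; python3 f.py
```

```text
t=12.40 mount xy [-3.73  1.62] z 33.85 F mount [ 3.72 -3.72 -2.93] M [-0.614 -0.701 -0.013] yaw 19.49 tilt [ 1.4 -0.5] grip 49.8
t=12.48 mount xy [-3.71  1.61] z 33.84 F mount [ 3.7  -3.65 -4.04] M [-0.583 -0.656 -0.077] yaw 19.48 tilt [ 1.4 -0.5] grip 50.1
t=12.65 mount xy [-3.75  1.62] z 33.86 F mount [ 4.75 -3.27 -3.93] M [-0.583 -0.927 -0.098] yaw 19.48 tilt [ 1.9 -0.4] grip 49.8
t=12.73 mount xy [-3.75  1.61] z 33.9 F mount [ 4.07 -3.05 -3.95] M [-0.546 -0.896 -0.031] yaw 19.48 tilt [ 1.9 -0.4] grip 50.3
t=12.82 mount xy [-3.75  1.6 ] z 33.87 F mount [ 5.71 -3.38 -3.46] M [-0.588 -0.879 -0.024] yaw 19.48 tilt [ 1.9 -0.4] grip 49.7
```

```bash
python3 -m creep '[{"tx":0,"ty":0,"tz":0,"wx":0.004,"wy":0,"wz":0,"gripper":1},{"tx":0,"ty":0,"tz":0,"wx":0.004,"wy":0,"wz":0,"gripper":1}]' >/dev/null; python3 f.py
python3 -m creep '[{"tx":0,"ty":0,"tz":0,"wx":0.004,"wy":0,"wz":0,"gripper":1},{"tx":0,"ty":0,"tz":0,"wx":0.004,"wy":0,"wz":0,"gripper":1}]' >/dev/null; python3 f.py
python3 -m creep '[{"tx":0,"ty":0,"tz":0,"wx":-0.004,"wy":0,"wz":0,"gripper":1},{"tx":0,"ty":0,"tz":0,"wx":-0.008,"wy":0,"wz":0,"gripper":1}]' >/dev/null; python3 f.py
python3 -m creep '[{"tx":0,"ty":0,"tz":0,"wx":-0.004,"wy":0,"wz":0,"gripper":1},{"tx":0,"ty":0,"tz":0,"wx":-0.004,"wy":0,"wz":0,"gripper":1}]' >/dev/null; python3 f.py
python3 -m creep '[{"tx":0,"ty":0,"tz":0,"wx":-0.004,"wy":0,"wz":0,"gripper":1},{"tx":0,"ty":0,"tz":0,"wx":-0.004,"wy":0,"wz":0,"gripper":1}]' >/dev/null; python3 f.py
```

```text
t=12.98 mount xy [-3.8   1.52] z 33.9 F mount [ 4.88 -3.57 -3.72] M [-0.646 -0.826 -0.085] yaw 19.25 tilt [ 1.9 -0.6] grip 50.1
t=13.15 mount xy [-3.87  1.5 ] z 33.87 F mount [ 4.24 -4.37 -3.67] M [-0.69  -0.772  0.06 ] yaw 19.03 tilt [ 1.7 -0.7] grip 49.7
t=13.32 mount xy [-3.77  1.57] z 33.87 F mount [ 4.41 -2.48 -3.22] M [-0.58  -0.855 -0.032] yaw 19.49 tilt [ 1.9 -0.5] grip 49.9
t=13.48 mount xy [-3.67  1.66] z 33.9 F mount [ 4.93 -3.11 -3.96] M [-0.552 -0.871 -0.04 ] yaw 19.72 tilt [ 2.  -0.3] grip 49.9
t=13.65 mount xy [-3.64  1.73] z 33.88 F mount [ 5.64 -3.41 -2.69] M [-0.482 -0.971 -0.111] yaw 19.94 tilt [ 2.  -0.2] grip 50.0
```

```bash
python3 -m creep '[{"tx":0.02,"ty":0,"tz":0,"wx":0.004,"wy":0,"wz":0,"gripper":1},{"tx":0.04,"ty":0,"tz":0,"wx":0.006,"wy":0,"wz":0,"gripper":1},{"tx":0.04,"ty":0,"tz":0,"wx":0.006,"wy":0,"wz":0,"gripper":1}]' >/dev/null; python3 f.py
python3 -m creep '[{"tx":0.02,"ty":0,"tz":0,"wx":0,"wy":0,"wz":0,"gripper":1},{"tx":0.02,"ty":0,"tz":0,"wx":0,"wy":0,"wz":0,"gripper":1}]' >/dev/null; python3 f.py
```

```text
t=13.90 mount xy [-3.7  1.6] z 33.83 F mount [ 5.29 -3.02  0.47] M [-0.331 -0.801 -0.087] yaw 19.59 tilt [ 2.1 -0.5] grip 49.7
t=14.07 mount xy [-3.67  1.6 ] z 33.8 F mount [ 4.33 -2.95  3.36] M [-0.176 -0.699 -0.047] yaw 19.6 tilt [ 2.2 -0.5] grip 50.4
```

Now all three bear, with the plate carrying the weight. Release.

```bash
python3 -m creep '[{"tx":0,"ty":0,"tz":0,"wx":0,"wy":0,"wz":0,"gripper":-1},{"tx":0,"ty":0,"tz":0,"wx":0,"wy":0,"wz":0,"gripper":-1},{"tx":0,"ty":0,"tz":0,"wx":0,"wy":0,"wz":0,"gripper":-1},{"tx":0,"ty":0,"tz":0,"wx":0,"wy":0,"wz":0,"gripper":-1},{"tx":0,"ty":0,"tz":0,"wx":0,"wy":0,"wz":0,"gripper":-1},{"tx":0,"ty":0,"tz":0,"wx":0,"wy":0,"wz":0,"gripper":-1}]' >/dev/null; python3 f.py
python3 - <<'E'
from h import *
for n in('wrist',):
    c=capture(n); pickle.dump(c,open(n+'7.pkl','wb'))
    b=(105,295,140,420)
    save('crop7'+n,cv2.resize(c['frame'][b[0]:b[1],b[2]:b[3]],(800,int(800*(b[1]-b[0])/(b[3]-b[2]))),interpolation=cv2.INTER_CUBIC))
E
```

```text
t=14.57 mount xy [-4.72  2.08] z 32.7 F mount [0.23 0.21 0.6 ] M [0.037 0.022 0.011] yaw 19.61 tilt [-0.7 -0.1] grip 85.2
```

View pics/crop7wrist.png

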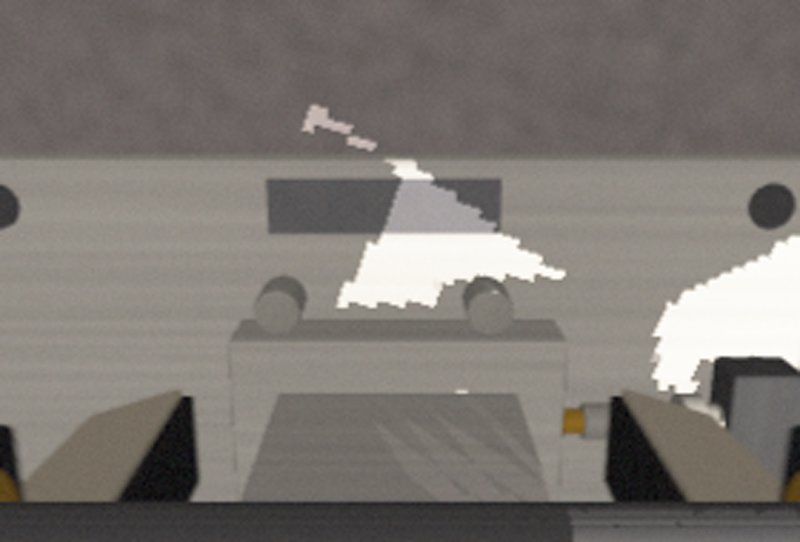

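```bash
python3 -m creep '[{"tx":-0.5,"ty":0,"tz":0,"wx":0,"wy":0,"wz":0,"gripper":-1},{"tx":-2,"ty":0,"tz":0,"wx":0,"wy":0,"wz":0,"gripper":-1},{"tx":-4.5,"ty":0,"tz":0,"wx":0,"wy":0,"wz":0,"gripper":-1},{"tx":-6,"ty":0,"tz":0,"wx":0,"wy":0,"wz":0,"gripper":1},{"tx":-6.5,"ty":-1,"tz":0,"wx":0,"wy":0,"wz":0,"gripper":1},{"tx":-6.5,"ty":-2.5,"tz":0,"wx":0,"wy":0,"wz":0,"gripper":1},{"tx":-6.5,"ty":-3.3,"tz":0,"wx":0,"wy":0,"wz":0,"gripper":1},{"tx":-6.5,"ty":-3.5,"tz":0,"wx":0,"wy":0,"wz":0,"gripper":1}]' >/dev/null; python3 f.py
python3 -m creep '[{"tx":0,"ty":0,"tz":0,"wx":0,"wy":0,"wz":0,"gripper":1},{"tx":0,"ty":0,"tz":0,"wx":0,"wy":0,"wz":0,"gripper":1},{"tx":0,"ty":0,"tz":0,"wx":0,"wy":0,"wz":0,"gripper":1},{"tx":0,"ty":0,"tz":0,"wx":0,"wy":0,"wz":0,"gripper":1},{"tx":0,"ty":0,"tz":0,"wx":0,"wy":0,"wz":0,"gripper":1},{"tx":0,"ty":0,"tz":0,"wx":0,"wy":0,"wz":0,"gripper":1}]' >/dev/null; python3 f.py
python3 - <<'E'
from h import *
for n in('wrist','top','scene'):
    c=capture(n); pickle.dump(c,open(n+'8.pkl','wb')); save(n+'8',c['frame'])
E
```

```text
t=15.28 mount xy [31.61  2.02] z 98.11 F mount [-0.49 -0.01 -0.18] M [0.101 0.002 0.018] yaw 19.65 tilt [ 1.  -0.3] grip 63.1
t=15.78 mount xy [30.34  1.85] z 97.93 F mount [-0.5   0.71 -0.56] M [ 0.069  0.03  -0.028] yaw 19.59 tilt [ 0.1 -0.3] grip 23.1
```

View pics/wrist8.png

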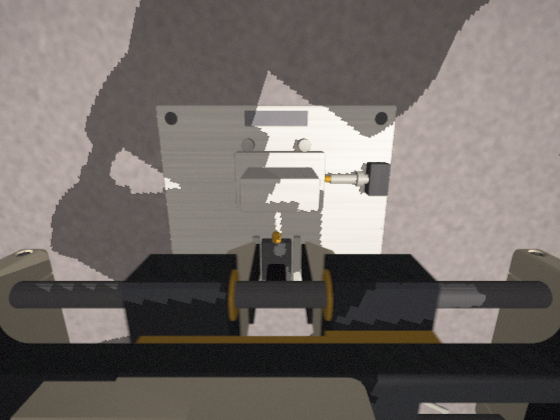

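View pics/scene8.png

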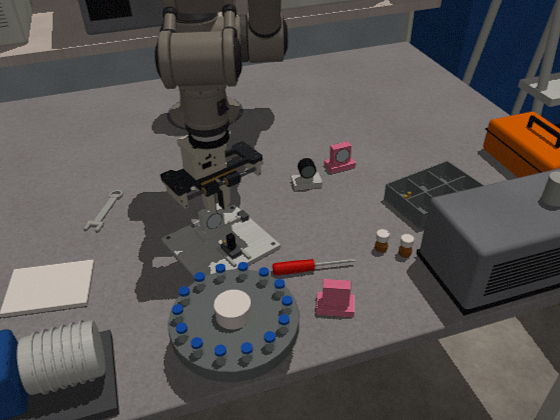

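Run:
```python
from mt import *
c=pickle.load(open('wrist8.pkl','rb')); 
save('crop8',cv2.resize(c['frame'][95:255,210:400],(712,600),interpolation=cv2.INTER_CUBIC))
P=cloud(c); sub=np.zeros(P.shape[:2],bool); sub[135:215,225:332]=True
for lo,hi in((70,84),(24,35)):
    m=sub&(P[...,2]>lo)&(P[...,2]<hi)
    r=cv2.minAreaRect(P[m][:,:2].astype(np.float32)); print(r, w2m(r[0]))
for n,u,v in[('A',304,145),('B',248,145)]: print(n,w2m(onz(c,u,v,25)))
```

```text
((574.3113403320312, -96.63440704345703), (21.919864654541016, 50.28347396850586), 19.9003849029541) [-1.3900385   1.73015469]
((568.9197387695312, -95.25806427001953), (53.436607360839844, 76.0101089477539), 19.665754318237305) [-6.01078984  4.83053272]
A [-28.15233424  20.35968037]
B [-28.05439895 -22.86971968]
```

View pics/crop8.png

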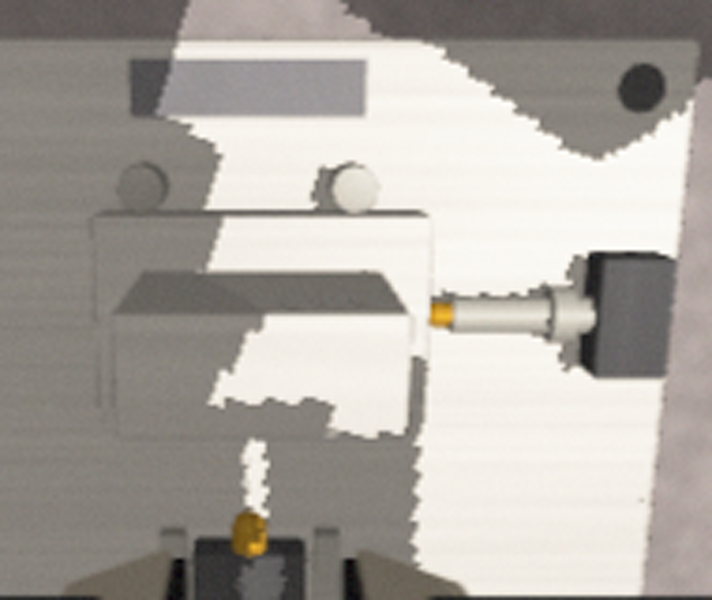

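```bash
python3 -m creep '[{"tx":0.7,"ty":0,"tz":0,"wx":0,"wy":0,"wz":0.02,"gripper":1},{"tx":2,"ty":0,"tz":0,"wx":0,"wy":0,"wz":0.05,"gripper":1},{"tx":3.5,"ty":0,"tz":0,"wx":0,"wy":0,"wz":0.06,"gripper":1},{"tx":4.8,"ty":0,"tz":0,"wx":0,"wy":0,"wz":0.06,"gripper":1},{"tx":5.7,"ty":0,"tz":0,"wx":0,"wy":0,"wz":0.06,"gripper":1},{"tx":6.1,"ty":0,"tz":0,"wx":0,"wy":0,"wz":0.06,"gripper":1},{"tx":6.3,"ty":0,"tz":0,"wx":0,"wy":0,"wz":0.06,"gripper":1},{"tx":6.3,"ty":0,"tz":0,"wx":0,"wy":0,"wz":0.06,"gripper":1}]' >/dev/null; python3 f.py
python3 -m creep '[{"tx":0,"ty":0.1,"tz":0,"wx":0,"wy":0,"wz":0,"gripper":1},{"tx":0,"ty":0.2,"tz":0,"wx":0,"wy":0,"wz":0,"gripper":1},{"tx":0,"ty":0.3,"tz":0,"wx":0,"wy":0,"wz":0,"gripper":1},{"tx":0,"ty":0.4,"tz":0,"wx":0,"wy":0,"wz":0,"gripper":1},{"tx":0,"ty":0.4,"tz":0,"wx":0,"wy":0,"wz":0,"gripper":1}]' >/dev/null; python3 f.py
python3 -m creep '[{"tx":0,"ty":0,"tz":0,"wx":0,"wy":0,"wz":0,"gripper":1},{"tx":0,"ty":0,"tz":0,"wx":0,"wy":0,"wz":0,"gripper":1}]' >/dev/null; python3 f.py
```

```text
t=16.60 mount xy [30.47  1.91] z 34.54 F mount [-0.2   0.43  0.06] M [ 0.014 -0.081 -0.006] yaw 19.6 tilt [-56.8 -20.3] grip 0.5
t=17.02 mount xy [26.5   1.76] z 35.62 F mount [-0.27  0.28  0.71] M [0.024 0.015 0.009] yaw 19.6 tilt [-55.7 -20.6] grip 0.3
t=17.18 mount xy [26.65  1.83] z 35.33 F mount [0.37 0.9  0.17] M [0.054 0.02  0.013] yaw 19.6 tilt [-56.  -20.5] grip 0.5
```

```bash
python3 -m creep '[{"tx":0.2,"ty":0.1,"tz":0,"wx":0,"wy":0,"wz":0,"gripper":1},{"tx":0.25,"ty":0.25,"tz":0,"wx":0,"wy":0,"wz":0,"gripper":1},{"tx":0.25,"ty":0.25,"tz":0,"wx":0,"wy":0,"wz":0,"gripper":1},{"tx":0.25,"ty":0.25,"tz":0,"wx":0,"wy":0,"wz":0,"gripper":1}]' >/dev/null; python3 f.py
for i in a; do python3 -m creep '[{"tx":0,"ty":0.1,"tz":0,"wx":0,"wy":0,"wz":0,"gripper":1},{"tx":0,"ty":0.1,"tz":0,"wx":0,"wy":0,"wz":0,"gripper":1}]' >/dev/null; python3 f.py;done
python3 -m creep '[{"tx":0,"ty":0.1,"tz":0,"wx":0,"wy":0,"wz":0,"gripper":1},{"tx":0,"ty":0.1,"tz":0,"wx":0,"wy":0,"wz":0,"gripper":1}]' >/dev/null; python3 f.py
python3 -m creep '[{"tx":0,"ty":0.1,"tz":0,"wx":0,"wy":0,"wz":0,"gripper":1},{"tx":0,"ty":0.1,"tz":0,"wx":0,"wy":0,"wz":0,"gripper":1}]' >/dev/null; python3 f.py
```

```text
t=17.52 mount xy [23.78  1.92] z 32.69 F mount [ 0.5  -0.22 -0.45] M [ 0.122 -0.077  0.04 ] yaw 19.6 tilt [-56.6 -20.3] grip 0.3
t=17.68 mount xy [22.83  1.87] z 32.9 F mount [-0.36 -0.77 -0.37] M [ 0.066 -0.042 -0.06 ] yaw 19.61 tilt [-56.3 -20.4] grip 0.2
t=17.85 mount xy [21.83  1.88] z 32.99 F mount [ 0.24  0.6  -0.22] M [ 0.058 -0.023 -0.032] yaw 19.61 tilt [-56.3 -20.4] grip 0.4
t=18.02 mount xy [20.83  1.87] z 33.04 F mount [ 0.01  0.63 -0.3 ] M [ 0.047 -0.077  0.003] yaw 19.61 tilt [-56.3 -20.4] grip 0.4
```

```bash
python3 -m creep '[{"tx":0,"ty":0.07,"tz":0,"wx":0,"wy":0,"wz":0,"gripper":1},{"tx":0,"ty":0.07,"tz":0,"wx":0,"wy":0,"wz":0,"gripper":1}]' >/dev/null; python3 f.py
python3 -m creep '[{"tx":0,"ty":0.07,"tz":0,"wx":0,"wy":0,"wz":0,"gripper":1},{"tx":0,"ty":0.07,"tz":0,"wx":0,"wy":0,"wz":0,"gripper":1}]' >/dev/null; python3 f.py
python3 -m creep '[{"tx":0,"ty":0.07,"tz":0,"wx":0,"wy":0,"wz":0,"gripper":1},{"tx":0,"ty":0.07,"tz":0,"wx":0,"wy":0,"wz":0,"gripper":1}]' >/dev/null; python3 f.py
```

```text
t=18.18 mount xy [20.18  1.9 ] z 33.07 F mount [ 0.68  0.96 -0.31] M [0.09  0.041 0.001] yaw 19.61 tilt [-56.3 -20.4] grip 0.5
t=18.35 mount xy [19.54  1.89] z 33.12 F mount [ 0.62 -0.63  1.12] M [ 0.032 -0.04  -0.012] yaw 19.6 tilt [-56.2 -20.4] grip 0.3
t=18.52 mount xy [19.25  1.76] z 33.21 F mount [ 2.36  0.18 -1.15] M [ 0.006 -0.418 -0.026] yaw 19.6 tilt [-55.2 -20.4] grip 0.5
```

```bash
python3 -m creep '[{"tx":0,"ty":0.03,"tz":0,"wx":0,"wy":0,"wz":0,"gripper":1},{"tx":0,"ty":0.03,"tz":0,"wx":0,"wy":0,"wz":0,"gripper":1},{"tx":0,"ty":0.03,"tz":0,"wx":0,"wy":0,"wz":0,"gripper":1}]' >/dev/null; python3 f.py
python3 -m creep '[{"tx":0,"ty":0,"tz":0.03,"wx":0,"wy":0,"wz":0,"gripper":1},{"tx":0,"ty":0,"tz":0.03,"wx":0,"wy":0,"wz":0,"gripper":1},{"tx":0,"ty":0,"tz":0.03,"wx":0,"wy":0,"wz":0,"gripper":1}]' >/dev/null; python3 f.py
```

```text
t=18.77 mount xy [19.09  1.78] z 33.29 F mount [ 3.44  0.51 -0.87] M [ 0.062 -0.688  0.026] yaw 19.61 tilt [-55.1 -20.4] grip 0.1
t=19.02 mount xy [18.98  1.85] z 33.36 F mount [ 4.9   0.03 -0.55] M [-0.139 -0.782  0.015] yaw 19.61 tilt [-55.1 -20.8] grip 0.5
```

```bash
python3 -m creep '[{"tx":0,"ty":-0.5,"tz":-0.03,"wx":0,"wy":0,"wz":0,"gripper":1},{"tx":-0.3,"ty":-1,"tz":-0.03,"wx":0,"wy":0,"wz":0,"gripper":1},{"tx":-2,"ty":-1.3,"tz":0,"wx":0,"wy":0,"wz":-0.02,"gripper":1},{"tx":-4.5,"ty":-1.5,"tz":0,"wx":0,"wy":0,"wz":-0.05,"gripper":-1},{"tx":-6.2,"ty":-2.5,"tz":0,"wx":0,"wy":0,"wz":-0.06,"gripper":-1},{"tx":-6.7,"ty":-4,"tz":0,"wx":0,"wy":0,"wz":-0.06,"gripper":-1},{"tx":-6.8,"ty":-5,"tz":0,"wx":0,"wy":0,"wz":-0.06,"gripper":-1},{"tx":-6.8,"ty":-5.5,"tz":0,"wx":0,"wy":0,"wz":-0.06,"gripper":-1}]' >/dev/null; python3 f.py
python3 -m creep '[{"tx":0,"ty":0,"tz":0,"wx":0,"wy":0,"wz":0,"gripper":-1},{"tx":0,"ty":0,"tz":0,"wx":0,"wy":0,"wz":0,"gripper":-1},{"tx":0,"ty":0,"tz":0,"wx":0,"wy":0,"wz":0,"gripper":-1},{"tx":0,"ty":0,"tz":0,"wx":0,"wy":0,"wz":0,"gripper":-1}]' >/dev/null; python3 f.py
python3 - <<'E'
from mt import *
for n in('wrist','scene'):
    c=capture(n); pickle.dump(c,open(n+'9.pkl','wb')); save(n+'9',c['frame'])
o=get_obs()
from go import delta
delta([*m2w(78,-.3),100],yaw)
E
```

```text
t=19.68 mount xy [78.6   2.45] z 98.47 F mount [-0.9  -0.51 -0.4 ] M [ 0.057  0.005 -0.024] yaw 19.64 tilt [ 0.8 -0.4] grip 29.0
t=20.02 mount xy [76.8   2.34] z 97.34 F mount [-1.09 -0.27  0.77] M [ 0.097 -0.055 -0.017] yaw 19.59 tilt [-1.1 -0.1] grip 55.7
t=20.12 at [648.1 -69.9  97.6] F [-0.62 -0.36 -0.64] grip 63.7 q6 -2.14
axes x,y,z world: [[-0.0, -0.0, -1.0], [-0.94, -0.34, 0.0], [-0.34, 0.94, -0.0]]
shift cm [-0.239 -0.094 -0.251] w [ 0.0008 -0.0001 -0.0004]
```

View pics/wrist9.png

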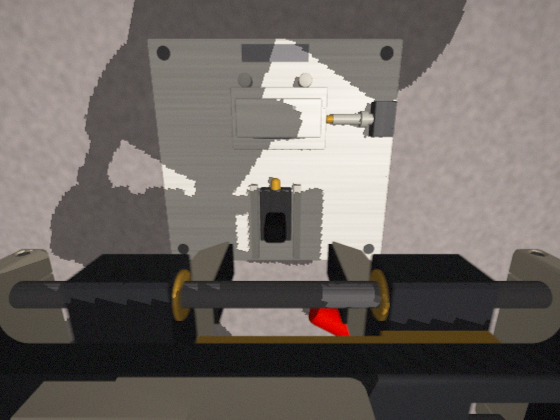

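View pics/scene9.png

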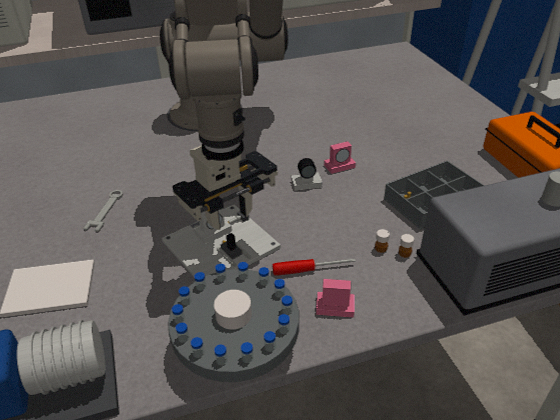

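Run:
```python
from mt import *
c=pickle.load(open('wrist9.pkl','rb')); P=cloud(c)
sub=np.zeros(P.shape[:2],bool); sub[175:250,240:310]=True
m=sub&(P[...,2]>55)&(P[...,2]<66); r=cv2.minAreaRect(P[m][:,:2].astype(np.float32)); print(m.sum(),r,w2m(r[0]))
print('tip',w2m(onz(c,275.5,178.5,20)),pt(c,275.5,181))
m=sub&(P[...,2]>19)&(P[...,2]<35); print(np.percentile(P[m][:,2],[5,50,95]))
save('crop9',cv2.resize(c['frame'][60:260,220:400],(540,600),interpolation=cv2.INTER_CUBIC))
```

```text
425 ((649.4224243164062, -72.98689270019531), (13.402905464172363, 15.882654190063477), 19.30483055114746) [77.30452718 -1.10625203]
tip [45.27079157 -1.1988396 ] [620.13321906 -83.39620321  25.6812742 ]
[19.2280852  25.19413302 27.04010214]
```

View pics/crop9.png

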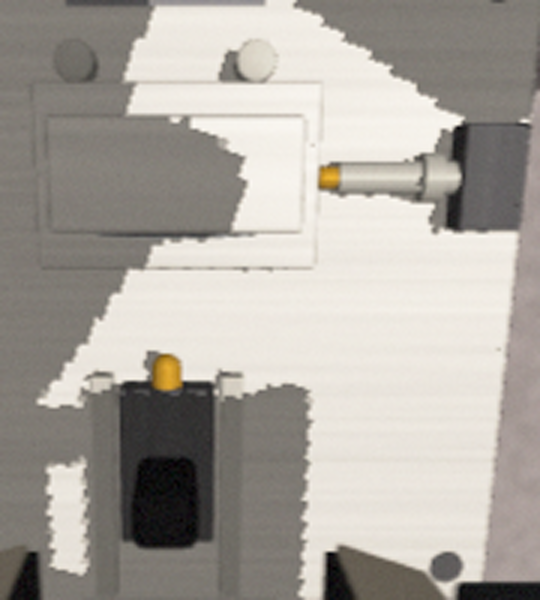

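Run:
```python
from mt import *
c=pickle.load(open('wrist9.pkl','rb'))
print('foot front',w2m(onz(c,220+180/3,60+268/3-.3,28)),'foot back',w2m(onz(c,220+180/3,60+83/3-.3,28)),'tip',w2m(onz(c,275.5,60+354/3-.3,20)))
from go import delta
delta([*m2w(77.3,-.9),31],yaw)
```

```text
foot front [21.0189152   2.40264585] foot back [-22.70398211   2.30936314] tip [44.61367617 -1.19738956]
t=20.12 at [648.1 -69.9  97.6] F [-0.62 -0.36 -0.64] grip 63.7 q6 -2.14
axes x,y,z world: [[-0.0, -0.0, -1.0], [-0.94, -0.34, 0.0], [-0.34, 0.94, -0.0]]
shift cm [ 6.661 -0.027 -0.311] w [ 0.0008 -0.0001 -0.0004]
```

```bash
python3 -m creep '[{"tx":0.7,"ty":0,"tz":-0.2,"wx":0,"wy":0,"wz":0,"gripper":-1},{"tx":2,"ty":0,"tz":-0.3,"wx":0,"wy":0,"wz":0,"gripper":-1},{"tx":3.5,"ty":0,"tz":-0.3,"wx":0,"wy":0,"wz":0,"gripper":-1},{"tx":4.8,"ty":0,"tz":-0.3,"wx":0,"wy":0,"wz":0,"gripper":-1},{"tx":5.6,"ty":0,"tz":-0.3,"wx":0,"wy":0,"wz":0,"gripper":-1},{"tx":6.1,"ty":0,"tz":-0.3,"wx":0,"wy":0,"wz":0,"gripper":-1},{"tx":6.3,"ty":0,"tz":-0.3,"wx":0,"wy":0,"wz":0,"gripper":-1},{"tx":6.4,"ty":0,"tz":-0.3,"wx":0,"wy":0,"wz":0,"gripper":-1}]' >/dev/null; python3 f.py
python3 -m creep '[{"tx":0,"ty":0,"tz":0,"wx":0,"wy":0,"wz":0,"gripper":-1},{"tx":0,"ty":0,"tz":0,"wx":0,"wy":0,"wz":0,"gripper":-1}]' >/dev/null; python3 f.py
```

```text
t=20.78 mount xy [77.63 -0.88] z 33.71 F mount [ 0.42  0.1  -0.38] M [ 0.067 -0.004 -0.027] yaw 19.6 tilt [ 0.4 -0.3] grip 91.9
t=20.95 mount xy [77.93 -1.  ] z 34.48 F mount [ 0.7  -0.42  0.25] M [ 0.072 -0.025 -0.007] yaw 19.61 tilt [ 1.5 -0.6] grip 91.8
```

```bash
python3 -m creep '[{"tx":0.2,"ty":0.05,"tz":0,"wx":0,"wy":0,"wz":0,"gripper":1},{"tx":0.4,"ty":0.05,"tz":0,"wx":0,"wy":0,"wz":0,"gripper":1},{"tx":0.4,"ty":0.05,"tz":0,"wx":0,"wy":0,"wz":0,"gripper":1},{"tx":0.4,"ty":0.05,"tz":0,"wx":0,"wy":0,"wz":0,"gripper":1},{"tx":0.4,"ty":0.05,"tz":0,"wx":0,"wy":0,"wz":0,"gripper":1},{"tx":0.4,"ty":0.05,"tz":0,"wx":0,"wy":0,"wz":0,"gripper":1},{"tx":0.4,"ty":0.05,"tz":0,"wx":0,"wy":0,"wz":0,"gripper":1},{"tx":0.4,"ty":0.05,"tz":0,"wx":0,"wy":0,"wz":0,"gripper":1}]' >/dev/null; python3 f.py
python3 -m creep '[{"tx":0,"ty":0,"tz":0,"wx":0,"wy":0,"wz":0,"gripper":1},{"tx":0,"ty":0,"tz":0,"wx":0,"wy":0,"wz":0,"gripper":1},{"tx":0,"ty":0,"tz":0,"wx":0,"wy":0,"wz":0,"gripper":1},{"tx":0,"ty":0,"tz":0,"wx":0,"wy":0,"wz":0,"gripper":1},{"tx":0,"ty":0,"tz":0,"wx":0,"wy":0,"wz":0,"gripper":1},{"tx":0,"ty":0,"tz":0,"wx":0,"wy":0,"wz":0,"gripper":1},{"tx":0,"ty":0,"tz":0,"wx":0,"wy":0,"wz":0,"gripper":1},{"tx":0,"ty":0,"tz":0,"wx":0,"wy":0,"wz":0,"gripper":1}]' >/dev/null; python3 f.py
```

```text
t=21.62 mount xy [77.1  -0.77] z 29.83 F mount [-0.41 -0.17  0.03] M [ 0.083 -0.009 -0.025] yaw 19.61 tilt [ 0.4 -0.3] grip 43.0
t=22.28 mount xy [77.09 -1.57] z 29.8 F mount [ 0.06 -5.45 -2.87] M [-0.66   0.056 -0.041] yaw 19.59 tilt [ 1.  -1.2] grip 15.9
```

```bash
python3 -m creep '[{"tx":0,"ty":0.1,"tz":-0.08,"wx":0,"wy":0,"wz":0,"gripper":1},{"tx":0,"ty":0.4,"tz":-0.08,"wx":0,"wy":0,"wz":0,"gripper":1},{"tx":0,"ty":0.8,"tz":-0.08,"wx":0,"wy":0,"wz":0,"gripper":1},{"tx":0,"ty":1.2,"tz":-0.08,"wx":0,"wy":0,"wz":0,"gripper":1},{"tx":0,"ty":1.6,"tz":-0.08,"wx":0,"wy":0,"wz":0,"gripper":1},{"tx":0,"ty":1.9,"tz":-0.08,"wx":0,"wy":0,"wz":0,"gripper":1},{"tx":0,"ty":2,"tz":-0.08,"wx":0,"wy":0,"wz":0,"gripper":1},{"tx":0,"ty":2,"tz":-0.08,"wx":0,"wy":0,"wz":0,"gripper":1}]' >/dev/null; python3 f.py
python3 - <<'E'
from h import *
c=capture('wrist'); pickle.dump(c,open('wrist10.pkl','wb')); save('wrist10',c['frame'])
E
```

```text
t=22.95 mount xy [59.16 -1.64] z 29.9 F mount [ 7.9  -2.35 -5.4 ] M [-0.256 -1.274 -0.028] yaw 19.59 tilt [5.1 0.3] grip 15.7
```

View pics/wrist10.png

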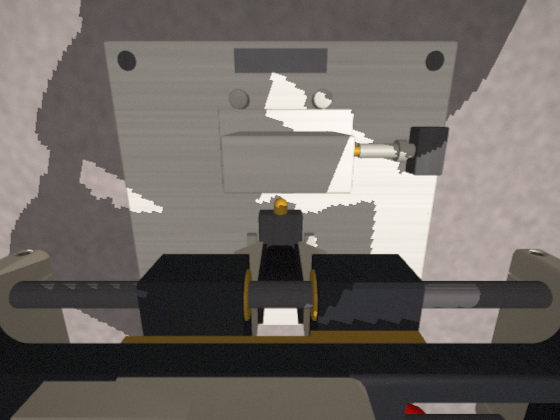

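```bash
python3 -m creep '[{"tx":0,"ty":0.2,"tz":0,"wx":0,"wy":0,"wz":0,"gripper":1},{"tx":0,"ty":0.4,"tz":0,"wx":0,"wy":0,"wz":0,"gripper":1},{"tx":0,"ty":0.4,"tz":0,"wx":0,"wy":0,"wz":0,"gripper":1},{"tx":0,"ty":0.4,"tz":0,"wx":0,"wy":0,"wz":0,"gripper":1}]' >/dev/null; python3 f.py
python3 -m creep '[{"tx":0,"ty":0.1,"tz":0,"wx":0,"wy":0,"wz":0,"gripper":1},{"tx":0,"ty":0.1,"tz":0,"wx":0,"wy":0,"wz":0,"gripper":1}]' >/dev/null; python3 f.py
python3 -m creep '[{"tx":0,"ty":0.1,"tz":0,"wx":0,"wy":0,"wz":0,"gripper":1},{"tx":0,"ty":0.1,"tz":0,"wx":0,"wy":0,"wz":0,"gripper":1}]' >/dev/null; python3 f.py
python3 -m creep '[{"tx":0,"ty":0.1,"tz":0,"wx":0,"wy":0,"wz":0,"gripper":1},{"tx":0,"ty":0.1,"tz":0,"wx":0,"wy":0,"wz":0,"gripper":1}]' >/dev/null; python3 f.py
```

```text
t=23.33 mount xy [55.26 -1.62] z 29.87 F mount [ 8.63 -3.16 -5.54] M [-0.274 -1.313 -0.029] yaw 19.6 tilt [5.  0.3] grip 15.7
t=23.50 mount xy [54.43 -1.65] z 29.9 F mount [ 9.87 -2.91 -5.99] M [-0.254 -1.366 -0.016] yaw 19.6 tilt [5.4 0.4] grip 15.6
t=23.67 mount xy [53.58 -1.64] z 29.89 F mount [ 9.35 -3.38 -6.51] M [-0.162 -1.503 -0.038] yaw 19.6 tilt [5.7 0.5] grip 15.7
t=23.83 mount xy [53.08 -1.66] z 29.91 F mount [11.63 -3.26 -7.11] M [-0.204 -1.676 -0.04 ] yaw 19.59 tilt [6.8 0.6] grip 15.7
```

```bash
python3 -m creep '[{"tx":0,"ty":0.1,"tz":0,"wx":0,"wy":0,"wz":0,"gripper":1},{"tx":0,"ty":0.1,"tz":0,"wx":0,"wy":0,"wz":0,"gripper":1}]' >/dev/null; python3 f.py
python3 -m creep '[{"tx":0,"ty":0.1,"tz":0,"wx":0,"wy":0,"wz":0,"gripper":1},{"tx":0,"ty":0.1,"tz":0,"wx":0,"wy":0,"wz":0,"gripper":1}]' >/dev/null; python3 f.py
python3 -m creep '[{"tx":0,"ty":0.1,"tz":0,"wx":0,"wy":0,"wz":0,"gripper":1},{"tx":0,"ty":0.1,"tz":0,"wx":0,"wy":0,"wz":0,"gripper":1}]' >/dev/null; python3 f.py
python3 -m creep '[{"tx":0,"ty":0.1,"tz":0,"wx":0,"wy":0,"wz":0,"gripper":1},{"tx":0,"ty":0.1,"tz":0,"wx":0,"wy":0,"wz":0,"gripper":1}]' >/dev/null; python3 f.py
```

```text
t=24.00 mount xy [52.36 -1.65] z 29.91 F mount [13.72 -2.56 -8.08] M [-0.124 -1.887 -0.091] yaw 19.59 tilt [7.3 0.6] grip 15.8
t=24.17 mount xy [51.58 -1.69] z 29.96 F mount [14.38 -2.26 -7.02] M [-0.167 -2.009 -0.086] yaw 19.6 tilt [7.8 0.6] grip 15.8
t=24.33 mount xy [50.76 -1.67] z 29.96 F mount [14.79 -1.84 -8.91] M [-0.101 -2.015 -0.039] yaw 19.59 tilt [8.1 0.7] grip 15.6
t=24.50 mount xy [49.96 -1.67] z 29.96 F mount [15.55 -2.19 -8.77] M [-0.175 -2.205 -0.037] yaw 19.59 tilt [8.5 0.8] grip 15.8
```

```bash
python3 -m creep '[{"tx":0,"ty":-0.1,"tz":0,"wx":0,"wy":0,"wz":0,"gripper":1},{"tx":0,"ty":-0.2,"tz":0,"wx":0,"wy":0,"wz":0,"gripper":1},{"tx":0,"ty":-0.2,"tz":0,"wx":0,"wy":0,"wz":0,"gripper":1}]' >/dev/null; python3 f.py
```

```text
t=24.75 mount xy [50.   -1.64] z 29.87 F mount [ 7.39 -2.63 -5.21] M [-0.24  -1.049 -0.121] yaw 19.61 tilt [4.1 0.1] grip 15.8
```

```bash
python3 -m creep '[{"tx":-0.05,"ty":-0.1,"tz":-0.04,"wx":0,"wy":0,"wz":0,"gripper":1},{"tx":-0.05,"ty":-0.15,"tz":-0.04,"wx":0,"wy":0,"wz":0,"gripper":1},{"tx":-0.05,"ty":-0.15,"tz":-0.04,"wx":0,"wy":0,"wz":0,"gripper":1}]' >/dev/null; python3 f.py
python3 -m creep '[{"tx":0,"ty":0,"tz":0,"wx":0,"wy":0,"wz":0,"gripper":-1},{"tx":0,"ty":0,"tz":0,"wx":0,"wy":0,"wz":0,"gripper":-1},{"tx":0,"ty":0,"tz":0,"wx":0,"wy":0,"wz":0,"gripper":-1},{"tx":0,"ty":0,"tz":0,"wx":0,"wy":0,"wz":0,"gripper":-1},{"tx":0,"ty":0,"tz":0,"wx":0,"wy":0,"wz":0,"gripper":-1},{"tx":0,"ty":0,"tz":0,"wx":0,"wy":0,"wz":0,"gripper":-1}]' >/dev/null; python3 f.py
python3 - <<'E'
from h import *
c=capture('wrist'); pickle.dump(c,open('wrist11.pkl','wb')); save('wrist11',c['frame'])
save('crop11',cv2.resize(c['frame'][60:260,180:460],(800,571),interpolation=cv2.INTER_CUBIC))
E
```

```text
t=25.00 mount xy [49.97 -1.64] z 29.83 F mount [ 4.76 -1.86 -6.27] M [-0.154 -0.769 -0.099] yaw 19.6 tilt [0.6 0.3] grip 15.8
t=25.50 mount xy [49.48 -1.93] z 30.42 F mount [-0.63 -0.41 -0.33] M [ 0.041 -0.011  0.005] yaw 19.61 tilt [ 0.2 -0.3] grip 51.1
```

View pics/crop11.png

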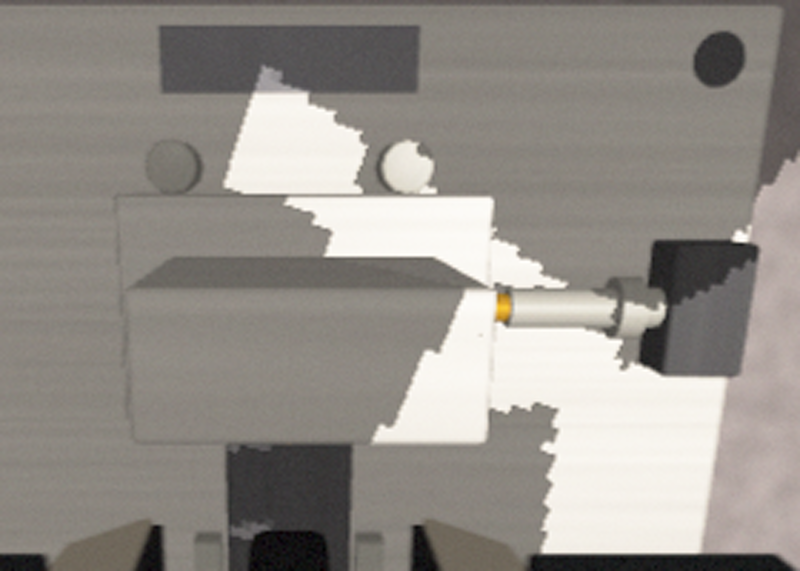

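```bash
python3 -m creep '[{"tx":-0.5,"ty":0,"tz":0,"wx":0,"wy":0,"wz":0,"gripper":-1},{"tx":-2,"ty":0,"tz":0,"wx":0,"wy":0,"wz":0,"gripper":-1},{"tx":-4,"ty":0,"tz":0,"wx":0,"wy":0,"wz":0,"gripper":-1},{"tx":-6,"ty":0,"tz":0,"wx":0,"wy":0,"wz":0,"gripper":-1},{"tx":-7.5,"ty":-0.5,"tz":0,"wx":0,"wy":0,"wz":0,"gripper":-1},{"tx":-8,"ty":-0.8,"tz":0,"wx":0,"wy":0,"wz":0,"gripper":-1},{"tx":-8,"ty":-1,"tz":0,"wx":0,"wy":0,"wz":0,"gripper":-1},{"tx":-8,"ty":-1,"tz":0,"wx":0,"wy":0,"wz":0,"gripper":-1}]' >/dev/null; 
python3 -m creep '[{"tx":0,"ty":0,"tz":0,"wx":0,"wy":0,"wz":0,"gripper":-1},{"tx":0,"ty":0,"tz":0,"wx":0,"wy":0,"wz":0,"gripper":-1},{"tx":0,"ty":0,"tz":0,"wx":0,"wy":0,"wz":0,"gripper":-1}]' >/dev/null; python3 f.py
python3 - <<'E'
from h import *
c=capture('wrist'); pickle.dump(c,open('wrist12.pkl','wb')); save('wrist12',c['frame'])
save('crop12',cv2.resize(c['frame'][60:260,200:420],(660,600),interpolation=cv2.INTER_CUBIC))
a=[]
for n,(u,v) in (('wrist3',(325,197)),('wrist8',(352,179)),('wrist9',(350,119)),('wrist12',None)):
    if u is None if False else False: pass
E
```

```text
t=26.47 mount xy [58.96 -1.7 ] z 109.11 F mount [ 0.14 -0.69  0.29] M [0.062 0.012 0.038] yaw 19.6 tilt [-1.7  0.1] grip 92.1Traceback (most recent call last):
  File "<stdin>", line 5, in <module>
TypeError: cannot unpack non-iterable NoneType object
```

View pics/crop12.png

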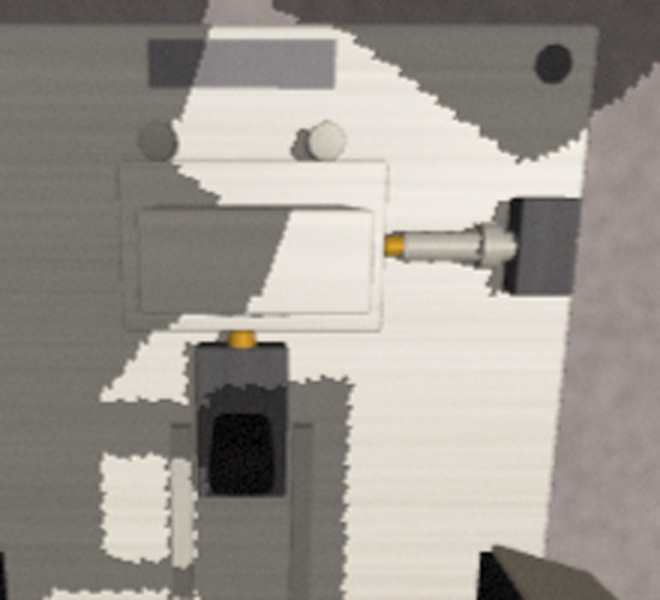

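```bash
python3 -m creep '[{"tx":0,"ty":0.5,"tz":-0.5,"wx":0,"wy":0,"wz":0,"gripper":1},{"tx":0,"ty":1.8,"tz":-1.7,"wx":0,"wy":0,"wz":0,"gripper":1},{"tx":0,"ty":3.3,"tz":-3.1,"wx":0,"wy":0,"wz":0,"gripper":1},{"tx":0,"ty":4.7,"tz":-4.5,"wx":0,"wy":0,"wz":0,"gripper":1},{"tx":0,"ty":5.7,"tz":-5.4,"wx":0,"wy":0,"wz":0,"gripper":1},{"tx":0,"ty":6.1,"tz":-5.8,"wx":0,"wy":0,"wz":0,"gripper":1},{"tx":0,"ty":6.2,"tz":-5.9,"wx":0,"wy":0,"wz":0,"gripper":1},{"tx":0,"ty":6.2,"tz":-5.9,"wx":0,"wy":0,"wz":0,"gripper":1}]' >/dev/null; python3 f.py
python3 -m creep '[{"tx":0,"ty":0,"tz":0,"wx":0,"wy":0,"wz":0,"gripper":1},{"tx":0,"ty":0,"tz":0,"wx":0,"wy":0,"wz":0,"gripper":1},{"tx":0,"ty":0,"tz":0,"wx":0,"wy":0,"wz":0,"gripper":1},{"tx":0,"ty":0,"tz":0,"wx":0,"wy":0,"wz":0,"gripper":1},{"tx":0,"ty":0,"tz":0,"wx":0,"wy":0,"wz":0,"gripper":1},{"tx":0,"ty":0,"tz":0,"wx":0,"wy":0,"wz":0,"gripper":1},{"tx":0,"ty":0,"tz":0,"wx":0,"wy":0,"wz":0,"gripper":1},{"tx":0,"ty":0,"tz":0,"wx":0,"wy":0,"wz":0,"gripper":1}]' >/dev/null; python3 f.py
python3 - <<'E'
from h import *
c=capture('wrist'); pickle.dump(c,open('wrist13.pkl','wb')); save('wrist13',c['frame'])
E
```

```text
t=27.18 mount xy [ -2.4  -61.15] z 110.3 F mount [ 0.52 -0.37  0.41] M [ 0.036 -0.033 -0.036] yaw 19.57 tilt [ 0.5 -0.1] grip 43.5
t=27.85 mount xy [ -2.33 -61.  ] z 110.28 F mount [ 0.51 -0.   -0.19] M [ 0.077  0.022 -0.014] yaw 19.61 tilt [ 0.3 -0.3] grip 0.5
```

View pics/wrist13.png

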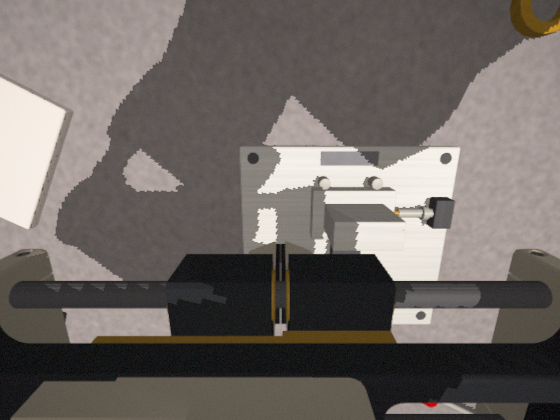

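```bash
python3 -m creep '[{"tx":0.7,"ty":0,"tz":0,"wx":0,"wy":0,"wz":0,"gripper":1},{"tx":2.2,"ty":0,"tz":0,"wx":0,"wy":0,"wz":0,"gripper":1},{"tx":4,"ty":0,"tz":0,"wx":0,"wy":0,"wz":0,"gripper":1},{"tx":5.8,"ty":0,"tz":0,"wx":0,"wy":0,"wz":0,"gripper":1},{"tx":7.2,"ty":0,"tz":0,"wx":0,"wy":0,"wz":0,"gripper":1},{"tx":8,"ty":0,"tz":0,"wx":0,"wy":0,"wz":0,"gripper":1},{"tx":8.3,"ty":0,"tz":0,"wx":0,"wy":0,"wz":0,"gripper":1},{"tx":8.4,"ty":0,"tz":0,"wx":0,"wy":0,"wz":0,"gripper":1}]' >/dev/null; python3 f.py
python3 -m creep '[{"tx":0,"ty":0,"tz":0,"wx":0,"wy":0,"wz":0,"gripper":1},{"tx":0,"ty":0,"tz":0,"wx":0,"wy":0,"wz":0,"gripper":1},{"tx":0,"ty":0,"tz":0,"wx":0,"wy":0,"wz":0,"gripper":1}]' >/dev/null; python3 f.py
```

```text
t=28.57 mount xy [ -2.54 -60.96] z 25.7 F mount [-0.24  0.27 -1.73] M [0.095 0.032 0.059] yaw 19.61 tilt [-0.5 -0. ] grip 0.4
t=28.82 mount xy [ -1.94 -61.43] z 27.18 F mount [ 0.49 -0.3  -0.4 ] M [0.072 0.016 0.039] yaw 19.61 tilt [ 1.8 -1. ] grip 0.3
```

Down another 5 mm, then creep towards the foot end.

```bash
python3 -m creep '[{"tx":0.3,"ty":0,"tz":0,"wx":0,"wy":0,"wz":0,"gripper":1},{"tx":0.5,"ty":0,"tz":0.2,"wx":0,"wy":0,"wz":0,"gripper":1},{"tx":0.5,"ty":0,"tz":0.3,"wx":0,"wy":0,"wz":0,"gripper":1},{"tx":0.5,"ty":0,"tz":0.3,"wx":0,"wy":0,"wz":0,"gripper":1}]' >/dev/null; python3 f.py
python3 -m creep '[{"tx":0,"ty":0,"tz":0.1,"wx":0,"wy":0,"wz":0,"gripper":1},{"tx":0,"ty":0,"tz":0.2,"wx":0,"wy":0,"wz":0,"gripper":1},{"tx":0,"ty":0,"tz":0.2,"wx":0,"wy":0,"wz":0,"gripper":1}]' >/dev/null; python3 f.py
python3 -m creep '[{"tx":0,"ty":0,"tz":0.1,"wx":0,"wy":0,"wz":0,"gripper":1},{"tx":0,"ty":0,"tz":0.1,"wx":0,"wy":0,"wz":0,"gripper":1}]' >/dev/null; python3 f.py
python3 -m creep '[{"tx":0,"ty":0,"tz":0.1,"wx":0,"wy":0,"wz":0,"gripper":1},{"tx":0,"ty":0,"tz":0.1,"wx":0,"wy":0,"wz":0,"gripper":1}]' >/dev/null; python3 f.py
python3 - <<'E'
from h import *
c=capture('wrist'); pickle.dump(c,open('wrist14.pkl','wb')); save('wrist14',c['frame'])
c=capture('scene'); save('scene14',cv2.resize(c['frame'][150:280,150:300],(692,600),interpolation=cv2.INTER_CUBIC))
E
```

```text
t=29.15 mount xy [ -2.5  -57.64] z 21.1 F mount [0.21 0.54 0.59] M [0.07  0.016 0.005] yaw 19.62 tilt [-0.2 -0. ] grip 0.3
t=29.40 mount xy [ -2.35 -55.85] z 21.34 F mount [-0.24 -0.26  0.86] M [ 0.071  0.009 -0.024] yaw 19.62 tilt [ 0.2 -0.3] grip 0.1
t=29.57 mount xy [ -2.38 -54.92] z 21.3 F mount [-1.23 -0.32  0.05] M [ 0.082  0.011 -0.017] yaw 19.61 tilt [ 0.3 -0.3] grip 0.6
t=29.73 mount xy [ -2.41 -53.92] z 21.25 F mount [ 0.3  -0.47 -0.11] M [0.068 0.028 0.026] yaw 19.61 tilt [ 0.2 -0.3] grip 0.5
```

View pics/wrist14.png

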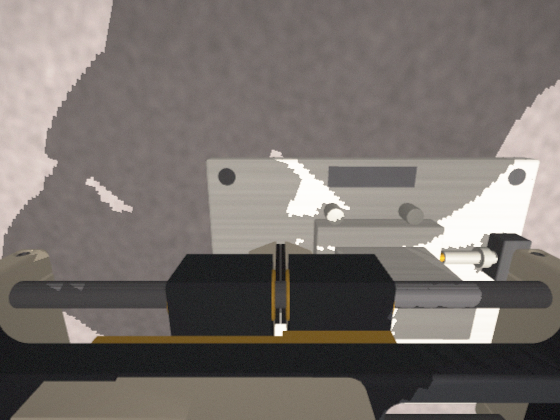

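View pics/scene14.png

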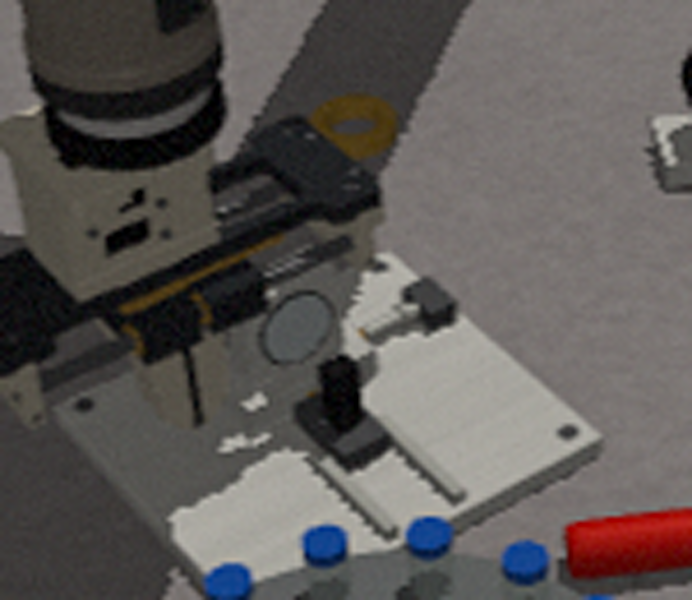

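```bash
python3 -m creep '[{"tx":0,"ty":0,"tz":0.1,"wx":0,"wy":0,"wz":0,"gripper":1},{"tx":0,"ty":0,"tz":0.1,"wx":0,"wy":0,"wz":0,"gripper":1}]' >/dev/null; python3 f.py
python3 -m creep '[{"tx":0,"ty":0,"tz":0.1,"wx":0,"wy":0,"wz":0,"gripper":1},{"tx":0,"ty":0,"tz":0.1,"wx":0,"wy":0,"wz":0,"gripper":1}]' >/dev/null; python3 f.py
python3 -m creep '[{"tx":0,"ty":0,"tz":0.1,"wx":0,"wy":0,"wz":0,"gripper":1},{"tx":0,"ty":0,"tz":0.1,"wx":0,"wy":0,"wz":0,"gripper":1}]' >/dev/null; python3 f.py
```

```text
t=30.00 mount xy [ -2.43 -52.91] z 21.22 F mount [-1.06 -1.07 -0.31] M [ 0.044  0.03  -0.023] yaw 19.61 tilt [ 0.1 -0.2] grip 0.5
t=30.17 mount xy [ -2.42 -51.89] z 21.26 F mount [-0.38 -0.26 -0.87] M [ 0.052  0.024 -0.01 ] yaw 19.61 tilt [ 0.2 -0.2] grip 0.5
t=30.33 mount xy [ -2.39 -50.88] z 21.25 F mount [ 0.3  -0.76  0.03] M [ 0.079  0.012 -0.002] yaw 19.61 tilt [ 0.2 -0.2] grip 0.2
```

```bash
python3 -m creep '[{"tx":0,"ty":0,"tz":0.08,"wx":0,"wy":0,"wz":0,"gripper":1},{"tx":0,"ty":0,"tz":0.08,"wx":0,"wy":0,"wz":0,"gripper":1}]' >/dev/null; python3 f.py
python3 -m creep '[{"tx":0,"ty":0,"tz":0.08,"wx":0,"wy":0,"wz":0,"gripper":1},{"tx":0,"ty":0,"tz":0.08,"wx":0,"wy":0,"wz":0,"gripper":1}]' >/dev/null; python3 f.py
python3 -m creep '[{"tx":0,"ty":0,"tz":0.08,"wx":0,"wy":0,"wz":0,"gripper":1},{"tx":0,"ty":0,"tz":0.08,"wx":0,"wy":0,"wz":0,"gripper":1}]' >/dev/null; python3 f.py
python3 -m creep '[{"tx":0,"ty":0,"tz":0.08,"wx":0,"wy":0,"wz":0,"gripper":1},{"tx":0,"ty":0,"tz":0.08,"wx":0,"wy":0,"wz":0,"gripper":1}]' >/dev/null; python3 f.py
```

```text
t=30.50 mount xy [ -2.41 -50.13] z 21.25 F mount [0.02 0.74 0.43] M [ 0.069 -0.025  0.031] yaw 19.61 tilt [ 0.2 -0.3] grip 1.1
t=30.67 mount xy [ -2.42 -49.32] z 21.24 F mount [-0.29 -0.98 -0.27] M [ 0.048 -0.002  0.022] yaw 19.61 tilt [ 0.2 -0.2] grip 0.5
t=30.83 mount xy [ -2.41 -48.51] z 21.25 F mount [-0.56 -0.08  0.02] M [ 0.047 -0.033 -0.042] yaw 19.61 tilt [ 0.2 -0.2] grip 0.2
t=31.00 mount xy [ -2.39 -47.72] z 21.25 F mount [-0.14  0.5   0.12] M [ 0.057 -0.052 -0.022] yaw 19.61 tilt [ 0.2 -0.2] grip 0.4
```

```bash
python3 -m creep '[{"tx":0,"ty":0,"tz":0.08,"wx":0,"wy":0,"wz":0,"gripper":1},{"tx":0,"ty":0,"tz":0.08,"wx":0,"wy":0,"wz":0,"gripper":1}]' >/dev/null; python3 f.py
python3 -m creep '[{"tx":0,"ty":0,"tz":0.08,"wx":0,"wy":0,"wz":0,"gripper":1},{"tx":0,"ty":0,"tz":0.08,"wx":0,"wy":0,"wz":0,"gripper":1}]' >/dev/null; python3 f.py
python3 -m creep '[{"tx":0,"ty":0,"tz":0.08,"wx":0,"wy":0,"wz":0,"gripper":1},{"tx":0,"ty":0,"tz":0.08,"wx":0,"wy":0,"wz":0,"gripper":1}]' >/dev/null; python3 f.py
python3 - <<'E'
from h import *
c=capture('wrist'); pickle.dump(c,open('wrist15.pkl','wb')); 
save('crop15',cv2.resize(c['frame'][150:350,230:450],(660,600),interpolation=cv2.INTER_CUBIC))
E
```

```text
t=31.17 mount xy [ -2.43 -46.92] z 21.26 F mount [-0.01 -0.05 -0.09] M [ 0.048  0.008 -0.01 ] yaw 19.61 tilt [ 0.2 -0.2] grip 0.5
t=31.33 mount xy [ -2.39 -46.13] z 21.26 F mount [-0.81 -0.03  0.34] M [0.043 0.057 0.008] yaw 19.61 tilt [ 0.2 -0.2] grip 0.3
t=31.50 mount xy [ -2.39 -45.3 ] z 21.25 F mount [1.03 0.07 0.84] M [ 0.065  0.033 -0.026] yaw 19.61 tilt [ 0.2 -0.2] grip 0.7
```

View pics/crop15.png

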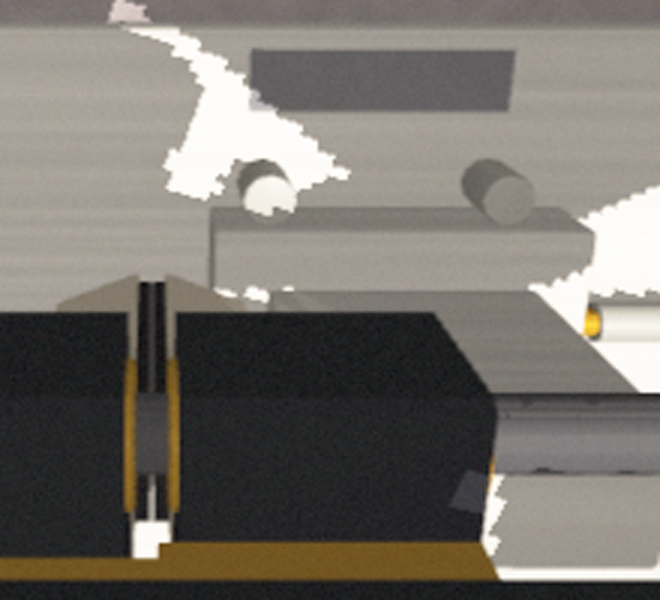

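```bash
python3 -m creep '[{"tx":-0.1,"ty":0,"tz":-0.4,"wx":0,"wy":0,"wz":0,"gripper":1},{"tx":-0.2,"ty":0,"tz":-0.6,"wx":0,"wy":-0.08,"wz":0,"gripper":1},{"tx":-0.2,"ty":0,"tz":-0.6,"wx":0,"wy":-0.16,"wz":0,"gripper":1},{"tx":-0.2,"ty":0,"tz":-0.6,"wx":0,"wy":-0.24,"wz":0,"gripper":1},{"tx":-0.2,"ty":0,"tz":-0.6,"wx":0,"wy":-0.3,"wz":0,"gripper":1},{"tx":-0.2,"ty":0,"tz":-0.6,"wx":0,"wy":-0.3,"wz":0,"gripper":1},{"tx":-0.2,"ty":0,"tz":-0.6,"wx":0,"wy":-0.3,"wz":0,"gripper":1}]' >/dev/null; python3 f.py
python3 - <<'E'
from mt import *
R=rm(get_obs()['tcp_rot']); print(R.T.round(3))
c=capture('scene'); save('scene16',cv2.resize(c['frame'][150:280,150:300],(692,600),interpolation=cv2.INTER_CUBIC))
u=m2w(0,1)-m2w(0,0); print('1mm +y, in tool cm:',(R.T@np.array([*u,0])/10).round(4),' 1mm up:',(R.T@np.array([0,0,1.])/10).round(4))
E
```

```text
t=32.13 mount xy [ -2.82 -52.36] z 22.62 F mount [0.66 0.57 0.38] M [-0.114  0.024  0.054] yaw 19.51 tilt [-98.6 277. ] grip 0.2
[[-0.099  0.277 -0.956]
 [-0.943 -0.334  0.   ]
 [-0.319  0.901  0.294]]
1mm +y, in tool cm: [0.0294 0.     0.0956]  1mm up: [-0.0956  0.      0.0294]
```

View pics/scene16.png

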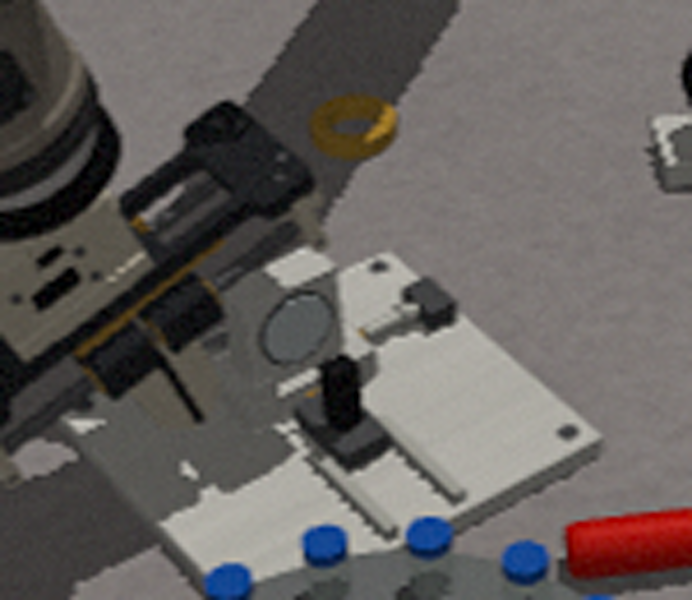

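```bash
python3 -m creep '[{"tx":0.06,"ty":0,"tz":0.2,"wx":0,"wy":0,"wz":0,"gripper":1},{"tx":0.12,"ty":0,"tz":0.4,"wx":0,"wy":0,"wz":0,"gripper":1},{"tx":0.2,"ty":0,"tz":0.6,"wx":0,"wy":0,"wz":0,"gripper":1},{"tx":0.24,"ty":0,"tz":0.7,"wx":0,"wy":0,"wz":0,"gripper":1},{"tx":0.24,"ty":0,"tz":0.7,"wx":0,"wy":0,"wz":0,"gripper":1}]' >/dev/null; python3 f.py
python3 -m creep '[{"tx":0.03,"ty":0,"tz":0.1,"wx":0,"wy":0,"wz":0,"gripper":1},{"tx":0.03,"ty":0,"tz":0.1,"wx":0,"wy":0,"wz":0,"gripper":1}]' >/dev/null; python3 f.py
python3 -m creep '[{"tx":0.03,"ty":0,"tz":0.1,"wx":0,"wy":0,"wz":0,"gripper":1},{"tx":0.03,"ty":0,"tz":0.1,"wx":0,"wy":0,"wz":0,"gripper":1}]' >/dev/null; python3 f.py
python3 -m creep '[{"tx":0.03,"ty":0,"tz":0.1,"wx":0,"wy":0,"wz":0,"gripper":1},{"tx":0.03,"ty":0,"tz":0.1,"wx":0,"wy":0,"wz":0,"gripper":1}]' >/dev/null; python3 f.py
python3 -m creep '[{"tx":0.03,"ty":0,"tz":0.1,"wx":0,"wy":0,"wz":0,"gripper":1},{"tx":0.03,"ty":0,"tz":0.1,"wx":0,"wy":0,"wz":0,"gripper":1}]' >/dev/null; python3 f.py
```

```text
t=32.60 mount xy [ -2.23 -43.3 ] z 23.28 F mount [-0.91 -0.15  0.57] M [-0.112 -0.029 -0.001] yaw 19.67 tilt [-99.1 277.8] grip 0.3
t=32.77 mount xy [ -2.34 -42.79] z 23.13 F mount [ 0.07 -0.7   0.37] M [-0.133 -0.033  0.058] yaw 19.63 tilt [-98.9 278. ] grip 0.5
t=32.93 mount xy [ -2.43 -41.86] z 23.03 F mount [-0.51 -0.92  0.11] M [-0.131  0.071  0.029] yaw 19.61 tilt [-99.  278.2] grip 0.3
t=33.10 mount xy [ -2.43 -40.8 ] z 23.02 F mount [-0.61 -0.13  0.38] M [-0.117  0.038  0.022] yaw 19.61 tilt [-99.  278.2] grip 0.1
t=33.27 mount xy [ -2.42 -39.73] z 23.03 F mount [-0.4  -0.49 -0.67] M [-0.14   0.059  0.027] yaw 19.61 tilt [-99.  278.2] grip 0.8
```

```bash
python3 -m creep '[{"tx":0.02,"ty":0,"tz":0.07,"wx":0,"wy":0,"wz":0,"gripper":1},{"tx":0.02,"ty":0,"tz":0.07,"wx":0,"wy":0,"wz":0,"gripper":1}]' >/dev/null; python3 f.py
python3 -m creep '[{"tx":0.02,"ty":0,"tz":0.07,"wx":0,"wy":0,"wz":0,"gripper":1},{"tx":0.02,"ty":0,"tz":0.07,"wx":0,"wy":0,"wz":0,"gripper":1}]' >/dev/null; python3 f.py
python3 -m creep '[{"tx":0.02,"ty":0,"tz":0.07,"wx":0,"wy":0,"wz":0,"gripper":1},{"tx":0.02,"ty":0,"tz":0.07,"wx":0,"wy":0,"wz":0,"gripper":1}]' >/dev/null; python3 f.py
python3 -m creep '[{"tx":0.02,"ty":0,"tz":0.07,"wx":0,"wy":0,"wz":0,"gripper":1},{"tx":0.02,"ty":0,"tz":0.07,"wx":0,"wy":0,"wz":0,"gripper":1}]' >/dev/null; python3 f.py
```

```text
t=33.43 mount xy [ -2.42 -39.5 ] z 23.06 F mount [-1.22 -0.83 -0.26] M [-0.279  0.043 -0.001] yaw 19.61 tilt [-98.5 277.4] grip 0.5
t=33.60 mount xy [ -2.36 -39.28] z 23.13 F mount [-0.57 -3.4  -0.47] M [-0.793  0.113  0.023] yaw 19.61 tilt [-97.9 276.7] grip 0.4
t=33.77 mount xy [ -2.32 -39.13] z 23.15 F mount [-0.27 -6.28 -1.16] M [-1.238  0.132  0.032] yaw 19.6 tilt [-97.2 275.9] grip 0.5
t=33.93 mount xy [ -2.31 -38.85] z 23.27 F mount [-0.52 -6.96 -1.22] M [-1.361  0.206  0.111] yaw 19.6 tilt [-96.7 275.2] grip 0.3
```

```bash
python3 -m creep '[{"tx":0.02,"ty":0,"tz":0.06,"wx":0,"wy":0,"wz":0,"gripper":1},{"tx":0.02,"ty":0,"tz":0.06,"wx":0,"wy":0,"wz":0,"gripper":1}]' >/dev/null; python3 f.py
python3 -m creep '[{"tx":0,"ty":0,"tz":0,"wx":0,"wy":0,"wz":0,"gripper":1}]' >/dev/null; python3 f.py
```

```text
t=34.10 mount xy [ -2.3  -38.46] z 23.31 F mount [-1.34 -7.86 -1.47] M [-1.493  0.224  0.074] yaw 19.6 tilt [-96.4 274.9] grip 0.1
t=34.18 mount xy [ -2.3  -38.46] z 23.31 F mount [ 0.39 -8.11 -1.37] M [-1.499  0.193  0.098] yaw 19.6 tilt [-96.4 275. ] grip 0.2
```

```bash
python3 -m creep '[{"tx":-0.03,"ty":0,"tz":-0.1,"wx":0,"wy":0,"wz":0,"gripper":1},{"tx":-0.06,"ty":0,"tz":-0.2,"wx":0,"wy":0,"wz":0,"gripper":1},{"tx":-0.1,"ty":0,"tz":-0.3,"wx":0,"wy":0,"wz":0,"gripper":1},{"tx":-0.2,"ty":0,"tz":-0.6,"wx":0,"wy":0,"wz":0,"gripper":1},{"tx":-0.4,"ty":0,"tz":-1.2,"wx":0,"wy":0,"wz":0,"gripper":1},{"tx":-1.5,"ty":0,"tz":-2,"wx":0,"wy":0.08,"wz":0,"gripper":1},{"tx":-3.5,"ty":0,"tz":-2,"wx":0,"wy":0.16,"wz":0,"gripper":1},{"tx":-6,"ty":0,"tz":-1,"wx":0,"wy":0.24,"wz":0,"gripper":1}]' >/dev/null; python3 f.py
python3 -m creep '[{"tx":-1.5,"ty":0,"tz":0,"wx":0,"wy":0.06,"wz":0,"gripper":1},{"tx":-3,"ty":-1,"tz":1,"wx":0,"wy":0.06,"wz":0,"gripper":1},{"tx":-4,"ty":-3,"tz":3,"wx":0,"wy":0.06,"wz":0,"gripper":1},{"tx":-4,"ty":-5,"tz":5,"wx":0,"wy":0.06,"wz":0,"gripper":1},{"tx":-4,"ty":-6,"tz":6,"wx":0,"wy":0.06,"wz":0,"gripper":1},{"tx":-4,"ty":-6,"tz":6,"wx":0,"wy":0.06,"wz":0,"gripper":1},{"tx":-4,"ty":-6,"tz":6,"wx":0,"wy":0.06,"wz":0,"gripper":1}]' >/dev/null; python3 f.py
python3 - <<'E'
from h import *
for n in('wrist','scene'):
    c=capture(n); pickle.dump(c,open(n+'17.pkl','wb')); save(n+'17',c['frame'])
E
```

```text
t=34.85 mount xy [ -3.47 -64.93] z 76.03 F mount [-0.13  0.38  0.36] M [0.041 0.002 0.002] yaw 19.48 tilt [-21.7  54.2] grip 0.7
t=35.43 mount xy [57.33 -5.6 ] z 120.28 F mount [-0.05 -0.08 -0.37] M [0.038 0.02  0.001] yaw 19.7 tilt [-1.3 -0.3] grip 0.4
```

View pics/wrist17.png

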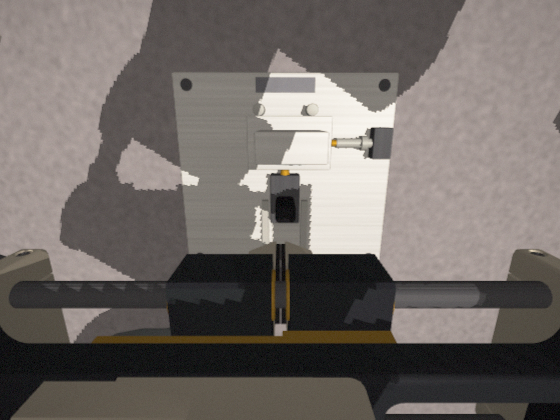

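View pics/scene17.png

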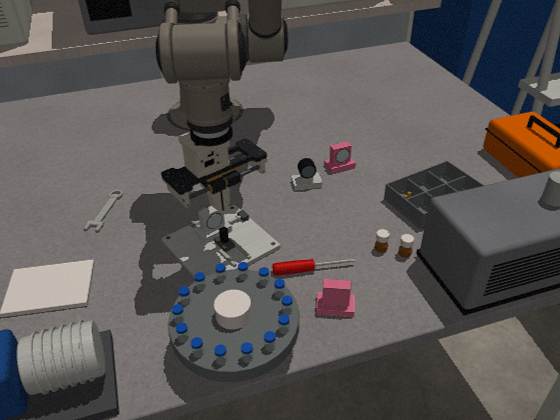

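Run:
```python
from mt import *
c=pickle.load(open('wrist17.pkl','rb')); P=cloud(c)
save('crop17',cv2.resize(c['frame'][65:225,225:410],(694,600),interpolation=cv2.INTER_CUBIC))
sub=np.zeros(P.shape[:2],bool); sub[110:170,245:334]=True
m=sub&(P[...,2]>70)&(P[...,2]<84); r=cv2.minAreaRect(P[m][:,:2].astype(np.float32)); print(r,w2m(r[0]),P[m][:,2].mean(),P[m][:,2].std())
s=pickle.load(open('scene17.pkl','rb'));
o=get_obs();print(o['time'],abs(o['dq']).max())
```

```text
((574.9946899414062, -95.914306640625), (22.931859970092773, 50.1223258972168), 19.711538314819336) [-0.50519593  2.18022679] 77.55623883456751 0.8599580289907047
35.5333 0.010277861133856767
```

View pics/crop17.png

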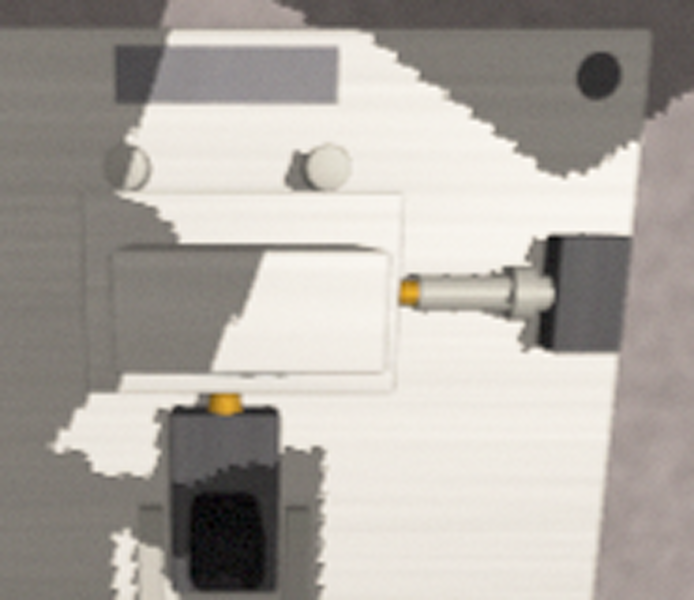

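```bash
python3 -c "
from plant import *
print(close_job())"
```

```text
the job is handed in; nothing more can be done
None
```

The mirror block is on the mount, pressed onto both posts and the stop tip and held by the clamp. I handed the job in at about 35.5 s; no verdict is reported.

**What I did**
- **Placing:** I set the block down at about 5 N. I then pressed it home while gripped, with about 4–5 N towards the posts and about 3 N towards the stop.
- **Press to be sure of both posts:** While it was gripped, the twist on the wrist suggested most of the load was on post_a, with roughly 1 N on post_b. So I released the block and pressed its mirror side again with closed fingers at about 3.5–5 N, so that it could square itself on both posts.
- **Clamp:** I slid it about 27 mm. The tip touched where expected, and I went on about 3.5 mm further before letting go.
- **Nudge towards the stop:** With the clamp holding, I pushed the foot 0.6 mm or so further onto the stop at up to about 8 N. I wasn't sure how much load the stop still had after the release.

**Last checks**
- **Position:** The last wrist picture shows the foot against both posts, with the stop and clamp tips touching it and the clamp's brass tip about half in. The block's top measured 77.6 mm above the bench, against 76 expected; that is within camera error.
- **Squareness:** The block measured 19.7° against 19.5° for the mount.
- **Clearance:** The arm was clear and the force near zero. The lens block showed no sign of having moved in the scene picture, though I did not measure it again.

**Not directly confirmed:** The separate forces on the posts, stop and clamp can't be read. They are inferred from the wrist force, the distances moved and the pictures. My estimates of how far the stop tip is pressed in were only good to about 0.5 mm.

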